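# Make up a ballast load on the spring scale, ring by ring

### The arm

A 7-joint arm with a two-finger parallel gripper is mounted at the origin on the work surface. World frame = base frame: x ahead of the robot, y to its left, z up, the work surface at z = 0. Lengths are in m, angles in rad, forces in N, time in s.
With the tool pointing down it reaches from about 0.4 to 0.85 m from the base axis. Payload 4.4 kg.
Tool frame: the origin (TCP) lies midway between the tips of the shut fingers; the grasp point (between the pads) lies 19 mm behind it (hold_point_z is the z of the grasp point in the tool frame, in m); z points along the fingers, y is the direction in which the jaws open and shut (so a half turn about z gives the same grasp; the last joint's range is limited). The gripper opens to 94 mm and grips with 3 to 60 N. Pads are 16 mm wide; open, the fingers measure 119 mm over their backs; the gripper's body (75 mm by 177 mm) begins 78 mm behind the grasp point.
Start: joints at [-1.204, 0.628, 0.038, 1.517, -0.027, 0.996, -0.02], TCP at [0.273, 0.59, 0.205] pointing down, gripper open.
Joint ranges: [-3.06, 3.06], [-0.37, 2.12], [-1.25, 1.32], [0.18, 2.47], [-1.1, 4.24], [0.23, 1.98], [-2.94, 2.94]. Speed limits (rad/s): [2.57, 2.57, 3.14, 3.14, 3.14, 3.14, 3.14].

### API

Orientations are given as a unit quaternion [x, y, z, w].
In Python, from workcell import state, grab_frame, close_job, spot_in, hold_point_z gives the robot as it stands.
- The arm moves only by the tool step_arm, never from a script. Its argument "steps" is a list of rows, each a list of 6 numbers: the shift along the tool's x, y, z each as a share of 0.25 m, from -1 to 1, then the turn, a rotation vector about the tool's x, y, z each as a share of 180 degrees, from -1 to 1. A call has 1 to 20 rows; each row is the pose to reach, as a shift and turn from the pose commanded when the call began, along the tool's axes at that moment, turning the shorter way round; what a row does not reach only later rows make up. A row lasts 1/10 s, in which the tool goes at most 50 mm and 8.59 degrees, less where a joint would pass 70% of its speed; a pose out of reach is approached as far as the arm can. A call with a number of a shift or a turn outside -1 to 1 is refused whole. A call with a gripper value outside its range is refused whole. "hand" is the opening, from 0 (shut) to 1 (fully open), set as the call begins (left out, the last holds). The fingers move at their own pace and stop on an object; the grip force is fixed at half the most. Time passes only in rows, so rows that repeat a pose let the fingers close. It gives the time, the measured TCP pose, the force and the opening at its end, in the units of the state.
- state(): the state, without advancing time (a new reading comes with each control period).
- grab_frame(name): name is "side" or "top" or "wrist"; returns a dict with "frame" (420x560x3 uint8, red, green, blue), "z_map" (420x560 float32, m along the optical axis (not along the pixel's ray), 0 where there is no reading), "camera_matrix" (3x3 intrinsics, pixels), "R" (3x3) and "t" (3): a world point X has camera coordinates R X + t. Camera axes: x right, y down, z forward; pixel columns grow to the right and rows downward; lengths in m; the calibration is good to about 2 mm. A picture is of the moment at which its call begins.
- close_job(): hands the job in, once; it reports no verdict.
Trained networks look in a picture, given as the dict that the camera call returned (one of the last four; its "shot" number tells which), for a name from the list of things; names that differ only in an ending like _2 or _b are one class to them, and where a whole thing is asked for, a point or a joint stands for the part that bears it (a point fixed in the world has none). Each returns a list of dicts, best first, with "confidence" (0 to 1); they miss things now and then, are a little off and sometimes report something else, mostly with a low value. They report only what shows in the picture. A call takes as long as a camera call.
- spot_in(name, picture): "box" ([left, top, right, bottom] in pixels, round what is visible of it).
The state is a dict: "clock": time; "joints": joint angles; "joint_vel": joint speeds; "joint_torque": joint torques, N m; "tool_pos": TCP position; "tool_rot": TCP orientation; "wrist_force": force on the tool from outside, world axes, zero at the start; "moment": the same for the moment, N m; "opening": opening from 0.0 (shut) to 1.0 (fully open).
Only numpy, scipy, OpenCV 4.12 (cv2) and the standard library are available. Lean on these libraries where they do the work, as an engineer would, in place of code of your own. Each camera call takes 0.05 s, during which the arm holds its last target.

### The job

Add steel ballast rings one after another to the spring scale, threading each gently down the stem until it lies flat in the pile on the pan, until the pan's black pointer rests inside the window between the two black bars of the index plate on the column. The stem stands a little off the measured centre, so feel for it; never push the pan down near its bottom stop, press or jolt it hard, or shift the index plate. Leave the rings you do not need on the mat and do not disturb the other things.

Things in the scene. Friction and masses are not known exactly. Their poses are not given: they have to be found in the camera images.
- socket (a point): On the pan's top face; sinks with it; x to the jar, y to the index column, z up. A steel stem (12.5 mm diameter, 52 mm above the pan, 1 mm tip chamfer) stands on an eccentric foot: its axis is always 6 mm from this point, but the direction is NOT measured and differs each time. The foot turns stiffly (about 0.05 N m, 8 N at the stem) and stays still under light touches.
- scale: White fixed base of the spring scale; origin on the bench below the socket, same axes. Pan: level steel plate, top 105 mm up at travel 0, x -57 to 153, y -60 to 60 mm. On it, part of it, a grey jar (tared), 54 mm diameter and tall, axis at x 100 mm. Index column 14 x 44 mm, 125 mm tall, at x 105, y 97 mm, index on its +x face.
- pan (a joint): How far the pan has sunk below its top stop, m: 0 (empty, jar tared) to 0.065 (bottom stop). Spring 186 N/m; each ring added sinks it 8 to 10.5 mm.
- pointer (a point): Middle of the thin black pointer bar fixed to the pan, seen in front of the index column's +x face, 6 mm below the pan's top; sinks with the pan.
- window (a point): Centre of the window on the white index plate on the column: the space between its two black bars, 12.5 mm high (6.25 mm up and down from here). The plate is set to a different height each time, 18 to 31 mm below the pointer's start, and stays.
- mat: Thin black rubber mat, 220 x 340 x 3 mm, flat on the bench, origin at the centre of its underside.
- ring0_c (a point): Centre (half-way up) of a loose plain steel ballast ring lying flat: 48 mm outside diameter, 15 mm hole, 14 mm thick, 160 to 200 g; z along its axis. At the start it lies on the mat. All four rings look alike.
- ring1_c (a point): Centre (half-way up) of a loose plain steel ballast ring lying flat: 48 mm outside diameter, 15 mm hole, 14 mm thick, 160 to 200 g; z along its axis. At the start it lies on the mat. All four rings look alike.
- ring2_c (a point): Centre (half-way up) of a loose plain steel ballast ring lying flat: 48 mm outside diameter, 15 mm hole, 14 mm thick, 160 to 200 g; z along its axis. At the start it lies on the mat. All four rings look alike.
- ring3_c (a point): Centre (half-way up) of a loose plain steel ballast ring lying flat: 48 mm outside diameter, 15 mm hole, 14 mm thick, 160 to 200 g; z along its axis. At the start it lies on the mat. All four rings look alike.
- vial: Bystander, leave alone: amber glass vial with white cap, 24 mm across, 45 mm tall, standing on the mat amid the rings; origin at its middle, on the underside.
- stopper: Bystander, leave alone: black rubber stopper, 24 mm across, 22 mm tall, on the mat near its +y edge; origin at its middle, on the underside.
- collar: Bystander, leave alone: solid aluminium plug, 22 mm across, 16 mm tall, without a hole, on the mat near its -y edge; origin at its middle, on the underside.
- beaker: Bystander, leave alone: open glass beaker, 68 mm across, 85 mm tall, beyond the work area; origin at its middle, on the underside.
- reagent: Bystander, leave alone: white plastic bottle, 64 mm across, 130 mm tall, beyond the mat; origin at its middle, on the underside.
- tipbox: Bystander, leave alone: clear open divided box, 110 x 80 x 50 mm, left of the scale; origin at its middle, on the underside.

How it is judged:
By the outcome, as a careful person would: the job done as asked, in the order asked, and still so for the second after the job is handed in, with the robot touching nothing.
It also fails if it takes over 72 s, if anything falls off the work surface, if the arm or the gripper's body presses on something with over 40 N, if the wrist force passes 120 N, or if a joint passes its speed limit or range.

## Working session

There is one attempt and no reset: what is moved stays moved. The work goes in short steps, Python scripts to look and compute and a tool call to move; the robot and the scene stay as the last step left them, time stands still between calls to the robot, and variables do not carry over. Pictures are saved under pics/ and viewed, and the job is handed in when it is done.

Besides the shell and the picture viewer there is one more tool, called after "Emit:" as a command line: name --pt "numbers of a row" for each row, then --argument value for the rest. step_arm: Moves the arm, as the interface text tells. Shift numbers are shares of 0.25 m and turn numbers shares of 180 degrees, none past 1 either way. Its arguments: {"type":"object","properties":{"steps":{"type":"array"},"hand":{"type":"number"}},"required":["steps"]}

```bash
ls; mkdir -p pics
python3 - <<'E'
from workcell import state, grab_frame, hold_point_z
import cv2,numpy as np,pickle
s=state();print(s, hold_point_z)
for n in ("side","top"):
    f=grab_frame(n);pickle.dump(f,open(f"pics/{n}0.pkl","wb"))
    cv2.imwrite(f"pics/{n}0.png",f["frame"][:,:,::-1]);print(n,f["camera_matrix"],f["R"],f["t"],f.keys())
E
```

```text
pics
{'clock': 0.0, 'joints': array([-1.20377973,  0.62932031,  0.03846047,  1.51833085, -0.02698277,
        0.99629994, -0.02001419]), 'joint_vel': array([ 0.00126151, -0.00127873,  0.00054907,  0.00056933, -0.00055869,
        0.00105238,  0.00066768]), 'joint_torque': array([ 9.28571080e-05, -5.49726927e+01,  1.14296962e+00, -1.86632806e+01,
       -5.23697399e-02,  2.32355139e-02,  1.57325512e-04]), 'tool_pos': array([0.27234485, 0.58947785, 0.20458308]), 'tool_rot': array([ 2.14732252e-01,  9.76672521e-01, -9.03328797e-04, -1.74265744e-04]), 'wrist_force': array([0.56991998, 0.54494547, 0.43200843]), 'moment': array([-0.05490093, -0.01086252,  0.00203373]), 'opening': 0.9993462445172141} -0.0188
side [[469.63721734   0.         277.13732807]
 [  0.         469.63721734 205.25725044]
 [  0.           0.           1.        ]] [[-0.97811163 -0.20803677  0.00428236]
 [-0.12176306  0.55555348 -0.82251692]
 [ 0.16873469 -0.8050348  -0.56872452]] [0.60679111 0.1195906  1.33018692] dict_keys(['frame', 'z_map', 'camera_matrix', 'R', 't', 'shot'])
top [[390.27065694   0.         275.5489377 ]
 [  0.         390.27065694 205.76802007]
 [  0.           0.           1.        ]] [[-0.12521496 -0.99210636 -0.00679619]
 [-0.96623423  0.12349873 -0.22614039]
 [ 0.22519464 -0.02174945 -0.97407101]] [0.10589465 0.59220373 0.91159565] dict_keys(['frame', 'z_map', 'camera_matrix', 'R', 't', 'shot'])
```

View pics/side0.png

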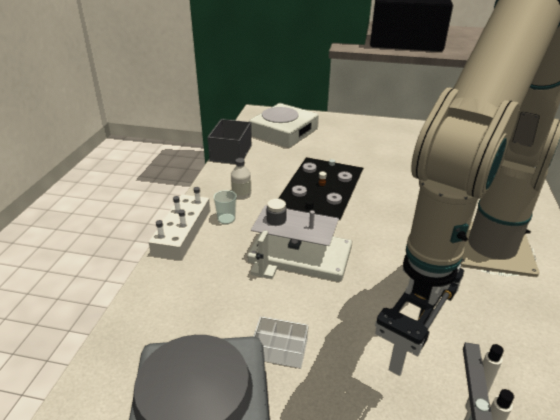

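View pics/top0.png

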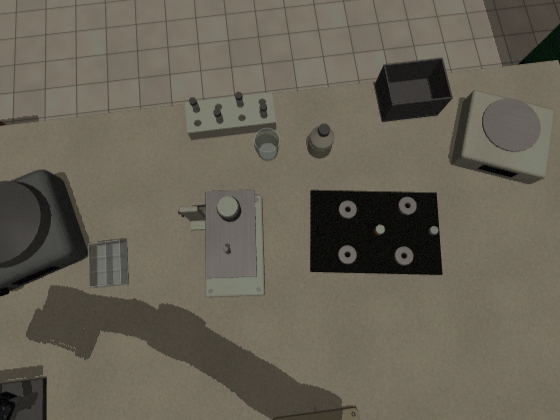

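The top view shows the four rings on the mat near (347,209), (408,206), (347,254) and (404,256), with the vial at (380,230). The stem is at about (228,249), the jar at (228,208), and the index column at (197,213).

```bash
cat > h.py <<'E'
import numpy as np,cv2,pickle
from workcell import state, grab_frame, spot_in, close_job
def proj(f,X):
    c=f["R"]@np.asarray(X,float)+f["t"];p=f["camera_matrix"]@c;return p[:2]/p[2]
def at_z(f,u,v,z):
    d=f["R"].T@(np.linalg.inv(f["camera_matrix"])@[u,v,1.]);o=-f["R"].T@f["t"]
    return o+d*(z-o[2])/d[2]
def back(f,u,v):
    z=f["z_map"][int(round(v)),int(round(u))]
    return f["R"].T@(z*(np.linalg.inv(f["camera_matrix"])@[u,v,1.])-f["t"])
def cloud(f):
    h,w=f["z_map"].shape;u,v=np.meshgrid(np.arange(w),np.arange(h));z=f["z_map"]
    K=f["camera_matrix"];c=np.stack([(u-K[0,2])/K[0,0]*z,(v-K[1,2])/K[1,1]*z,z],-1)
    return (c-f["t"])@f["R"]
def save(f,n,crop=None,k=1):
    im=f["frame"][:,:,::-1]
    if crop: im=im[crop[1]:crop[3],crop[0]:crop[2]]
    cv2.imwrite(f"pics/{n}.png",cv2.resize(im,None,fx=k,fy=k,interpolation=cv2.INTER_CUBIC))
E
python3 - <<'E'
from h import *
np.set_printoptions(precision=4,suppress=True)
f=grab_frame("top");g=grab_frame("side")
for n in ["ring0_c","scale","pan","vial","stopper","collar","socket","pointer","window","mat","beaker","reagent","tipbox"]:
  for nm,p in (("top",f),("side",g)):
    for d in spot_in(n,p)[:5]:
        b=d["box"];u,v=(b[0]+b[2])/2,(b[1]+b[3])/2
        print(n,nm,np.round(b,1),round(d["confidence"],2),back(p,u,v), at_z(p,u,v,0.017) if 'ring' in n else '')
P=cloud(f)
for (u,v) in [(347,209),(408,206),(347,254),(404,256),(380,230)]:
    w=P[v-14:v+15,u-14:u+15].reshape(-1,3);m=(w[:,2]>.011)&(w[:,2]<.03);q=w[m]
    print(u,v,m.sum(),(q.max(0)+q.min(0))/2,q.mean(0),q.max(0)-q.min(0))
save(f,"topcrop",(170,180,450,300),2.8);save(g,"sidecrop",(220,150,380,290),4.5)
E
```

```text
ring0_c top [338.7 246.5 355.6 264.4] 0.73 [ 0.4606 -0.1392  0.0029] [ 0.4595 -0.1366  0.017 ]
ring0_c top [202.8 189.1 255.8 279.1] 0.5 [0.5377 0.1489 0.105 ] [0.5528 0.1582 0.017 ]
scale top [177.1 187.1 265.  298.6] 0.97 [0.5193 0.1703 0.1052] 
scale top [205.2 189.8 256.4 279.1] 0.51 [0.5363 0.1454 0.1059] 
scale side [248.5 200.2 349.7 278.7] 0.92 [0.5193 0.21   0.1051] 
pan top [200.7 192.5 257.4 280.8] 0.96 [0.5313 0.1499 0.1071] 
pan top [396.5 244.9 411.9 266. ] 0.32 [ 0.4421 -0.2867  0.0013] 
pan side [250.8 198.6 342.  244.3] 0.76 [0.5403 0.1302 0.1006] 
vial top [372.5 227.8 385.  232.8] 0.69 [ 0.5095 -0.2202  0.0481] 
vial top [312.8 188.6 441.8 274.5] 0.57 [ 0.5067 -0.2158  0.0488] 
vial side [317.9 174.8 325.8 183.9] 0.55 [ 0.5134 -0.2177  0.0281] 
stopper top [316.6 226.2 325.7 234.8] 0.52 [ 0.5305 -0.079   0.0268] 
stopper top [307.  120.4 333.9 156.2] 0.46 [ 0.7518 -0.1029  0.1022] 
stopper side [214.6 193.9 236.6 227.9] 0.23 [0.763  0.0592 0.0523] 
collar top [205.6 190.5 256.5 277.2] 0.21 [0.5376 0.1446 0.1062] 
socket top [202.3 190.6 257.1 277.2] 0.83 [0.5383 0.
[... 774 characters left out ...]
t side [229.6 159.7 251.7 201.3] 0.97 [ 0.756  -0.0824  0.0728] 
tipbox top [311.5 189.2 441.8 273.7] 0.71 [ 0.5074 -0.2148  0.0467] 
tipbox top [ 89.1 241.8 129.7 290.8] 0.66 [0.5081 0.4691 0.0222] 
tipbox side [254.  317.1 311.  369.1] 0.65 [0.5082 0.472  0.0242] 
347 209 233 [ 0.5815 -0.158   0.0162] [ 0.5809 -0.1574  0.0167] [0.0473 0.0465 0.0102]
408 206 239 [ 0.5716 -0.316   0.0166] [ 0.571  -0.3149  0.0166] [0.0475 0.0476 0.0106]
347 254 250 [ 0.4638 -0.1369  0.0166] [ 0.4635 -0.1363  0.017 ] [0.0467 0.0474 0.0107]
404 256 262 [ 0.4427 -0.2802  0.0167] [ 0.4425 -0.2795  0.0166] [0.0468 0.0475 0.0107]
380 230 25 [ 0.5133 -0.2195  0.019 ] [ 0.5103 -0.2165  0.0185] [0.0205 0.0148 0.0158]
```

View pics/topcrop.png

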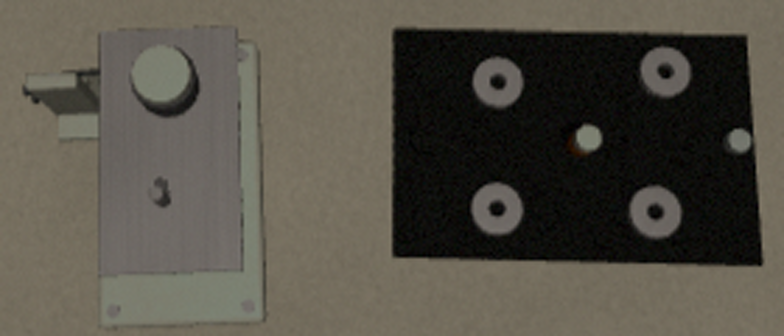

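View pics/sidecrop.png

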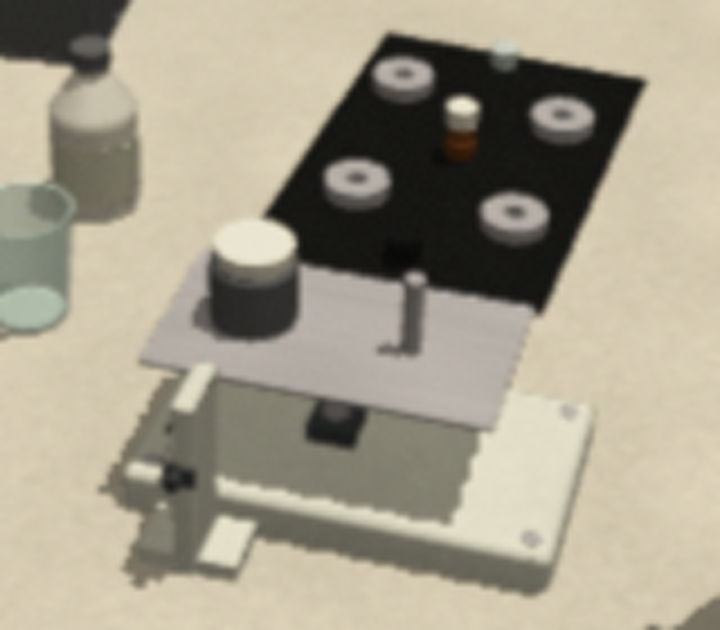

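The side and top cameras can't see the index's +x face. I'll check how the wrist camera is mounted next.

Run:
```python
from h import *
from scipy.spatial.transform import Rotation as Ro
np.set_printoptions(precision=4,suppress=True)
w=grab_frame("wrist");save(w,"w0");s=state()
Rt=Ro.from_quat(s["tool_rot"]).as_matrix()
print(w["camera_matrix"]);print("cam axes in tool (rows)",w["R"]@Rt)
o=-w["R"].T@w["t"];print("cam pos tool",Rt.T@(o-s["tool_pos"]));print(Rt)
f=pickle.load(open("pics/top0.pkl","rb"));P=cloud(f);g=pickle.load(open("pics/side0.pkl","rb"));G=cloud(g)
for nm,C,m in (("top",P,None),("side",G,None)):
    C=C.reshape(-1,3);k=(abs(C[:,0]-.53)<.2)&(abs(C[:,1]-.16)<.15)
    C=C[k]
    pan=C[abs(C[:,2]-.105)<.003]
    r=cv2.minAreaRect((pan[:,:2]*1000).astype(np.float32));print(nm,"pan",len(pan),pan[:,2].mean(),r)
    j=C[(C[:,2]>.153)&(C[:,0]>.53)];print("jar",len(j),(j.max(0)+j.min(0))/2,j.max(0)-j.min(0))
    j=C[(C[:,2]>.125)&(C[:,0]<.53)];print("stem",len(j),j.mean(0),j.max(0),j.min(0))
    j=C[(C[:,2]>.115)&(C[:,1]>.215)];print("column",len(j),j.mean(0),j.max(0),j.min(0))
```

```text
[[329.1048   0.     276.3301]
 [  0.     329.1048 213.5258]
 [  0.       0.       1.    ]]
cam axes in tool (rows) [[-0.0006  1.     -0.0009]
 [-0.9686 -0.0008 -0.2488]
 [-0.2488  0.0008  0.9686]]
cam pos tool [ 0.0725 -0.0017 -0.1791]
[[-0.9078  0.4194 -0.    ]
 [ 0.4194  0.9078  0.0001]
 [ 0.      0.     -1.    ]]
top pan 3607 0.1051217030932472 ((544.4944458007812, 175.3997039794922), (177.53665161132812, 210.34170532226562), 85.19994354248047)
jar 341 [0.594  0.1423 0.1584] [0.0473 0.0469 0.0107]
stem 1026 [0.3844 0.0555 0.9912] [0.5036 0.161  1.0226] [0.3802 0.0517 0.1281]
column 120 [0.607  0.2381 0.1242] [0.6165 0.2595 0.1294] [0.5992 0.2166 0.1151]
side pan 1727 0.10508485591097572 ((543.5133666992188, 176.09556579589844), (182.8919677734375, 209.98291015625), 84.75357055664062)
jar 177 [0.5927 0.1427 0.1581] [0.0466 0.05   0.0088]
stem 57 [0.4962 0.1585 0.1433] [0.502  0.164  0.1612] [0.4906 0.1497 0.125 ]
column 83 [0.6057 0.2429 0.1233] [0.6148 0.2623 0.1291] [0.598  0.2152 0.1153]
```

View pics/w0.png

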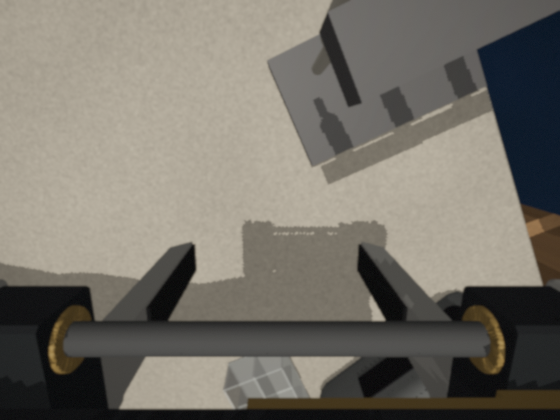

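```bash
cat >> h.py <<'E'
from scipy.spatial.transform import Rotation as Ro
def toolR(yaw_deg,tilt_deg=0):
    # tool x at yaw, z down; tilt: fingers lean toward -x(yaw) side
    y=np.radians(yaw_deg);x=np.array([np.cos(y),np.sin(y),0]);z=np.array([0,0,-1.])
    a=np.radians(tilt_deg);xx=x*np.cos(a)+z*np.sin(a);zz=z*np.cos(a)-x*np.sin(a)
    return np.stack([xx,np.cross(zz,xx),zz],1)
def plan(p,R=None):
    s=state();R0=Ro.from_quat(s["tool_rot"]).as_matrix()
    if R is None:R=R0
    d=R0.T@(np.asarray(p)-s["tool_pos"])/.25
    r=Ro.from_matrix(R0.T@R).as_rotvec()/np.pi
    print("row",np.round(d,4).tolist(),np.round(r,4).tolist(),"mm",round(np.linalg.norm(d)*250,1),"clk",s["clock"])
E
python3 -c "
from h import *
plan([.69,.232,.17],toolR(-5,25)); plan([.494,.151,.22],toolR(-5))"
```

```text
row [-2.1164, -0.6, 0.1419] [0.193, -0.0337, 0.8709] mm 551.1 clk 1.55
row [-1.5406, -1.223, -0.0581] [-0.0, -0.0, 0.89] mm 492.0 clk 1.55
```

Emit:
step_arm --pt "-1 -0.3 0 0 0 0.5" --pt "-1 -0.3 0 0 0 0.5" --pt "-1 -0.3 0 0 0 0.5" --pt "-1 -0.3 0 0 0 0.5" --pt "-1 -0.3 0 0 0 0.5" --pt "-1 -0.3 0 0 0 0.5" --pt "-1 -0.3 0 0 0 0.5" --pt "-1 -0.3 0 0 0 0.5" --pt "-1 -0.3 0 0 0 0.5" --pt "-1 -0.3 0 0 0 0.5"

```text
clock: 2.55
tool_pos: [0.4681, 0.4173, 0.2055]
tool_rot: [0.825, 0.566, 0.0, -0.0]
wrist_force: [-0.0, 0.3, -0.3]
opening: 1.001
```

```bash
python3 -c "
from h import *
plan([.69,.232,.17],toolR(-5,25)); print(state()['tool_pos'],state()['joints'])"
```

```text
row [-0.3719, 1.095, 0.1417] [0.0894, -0.119, 0.4037] mm 291.3 clk 2.55
[0.46805579 0.41725077 0.20551114] [-1.04168834  0.63226031  0.45289986  1.59403606 -0.31518853  0.9883994
 -0.85831571]
```

Emit:
step_arm --pt "-0.37 1.0 0.14 0.089 -0.119 0.404" --pt "-0.37 1.0 0.14 0.089 -0.119 0.404" --pt "-0.37 1.0 0.14 0.089 -0.119 0.404" --pt "-0.37 1.0 0.14 0.089 -0.119 0.404" --pt "-0.37 1.0 0.14 0.089 -0.119 0.404" --pt "-0.37 1.0 0.14 0.089 -0.119 0.404" --pt "-0.37 1.0 0.14 0.089 -0.119 0.404" --pt "-0.37 1.0 0.14 0.089 -0.119 0.404" --pt "-0.37 1.0 0.14 0.089 -0.119 0.404" --pt "-0.37 1.0 0.14 0.089 -0.119 0.404"

```text
clock: 3.55
tool_pos: [0.6698, 0.2394, 0.1684]
tool_rot: [0.975, -0.042, -0.217, -0.007]
wrist_force: [0.9, -1.1, -0.1]
opening: 1.006
```

```bash
python3 -c "
from h import *
plan([.494,.151,.22],toolR(-5));plan([.69,.232,.17],toolR(-5,25)); print(state()['tool_pos'],state()['joints'])
w=grab_frame('wrist');save(w,'w1');pickle.dump(w,open('pics/w1.pkl','wb'))"
```

```text
row [-0.6941, 0.4131, 0.0983] [0.0014, 0.1392, 0.0003] mm 203.4 clk 3.55
row [0.0726, 0.0227, -0.0411] [0.0014, 0.0003, 0.0] mm 21.6 clk 3.55
[0.66976214 0.23942487 0.16835271] [-0.48329902  1.12538435  0.63539277  0.7763802  -0.63132282  1.80206087
 -1.70256833]
```

View pics/w1.png

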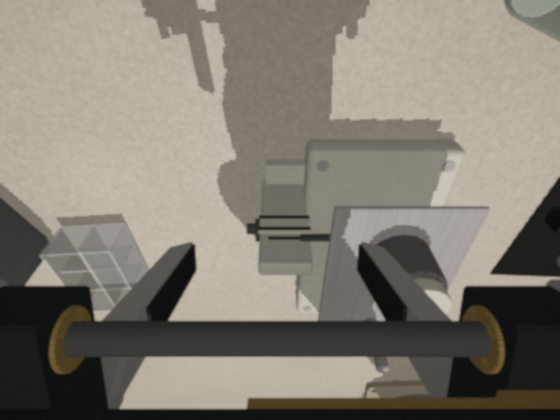

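The wrist view shows the index face. The pointer is at row ~237 and the window bars are higher in the image, around rows 217 and 228. I'll zoom in on that.

```bash
python3 -c "
from h import *
np.set_printoptions(precision=4,suppress=True)
w=pickle.load(open('pics/w1.pkl','rb'));save(w,'w1c',(230,190,350,280),6.5)
# column face profile
import numpy as np
g=w['frame'].mean(2)
for c in (275,285,295,303): print(c,g[205:250,c].astype(int))
P=cloud(w)
for r in range(205,272,4): print(r,P[r,275],P[r,290],P[r,303])
"
```

```text
275 [106 106 104 104 105 103 103 104 103  95  72  44  46  76 101 110 112 111
 112 111 105  87  54  35  66 105 126 132 126 111  97  71  43  42  72  96
 105 105 106 106 105 104 104 105 106]
285 [104 104 104 104 105 104 105 105 104  97  74  44  45  76 102 111 112 112
 112 111 105  87  55  35  67 105 126 133 126 112  98  73  43  43  73  96
 105 105 106 107 106 106 106 106 106]
295 [105 106 105 106 105 106 106 105 105  96  74  43  45  77 101 111 112 111
 112 111 105  88  53  34  67 105 125 132 126 113  99  73  44  43  72  95
 105 106 106 104 105 105 105 105 106]
303 [106 106 106 105 105 105 105 105 104  96  73  45  45  76 101 110 112 112
 112 111 106  87  53  36  67 104 125 127 110  75  45  39  40  46  47  60
  80  98 104 106 105 105 104 104 104]
205 [0.614  0.2439 0.0489] [0.6126 0.2295 0.0487] [0.6116 0.2169 0.0488]
209 [0.6137 0.244  0.0546] [0.6129 0.2297 0.0553] [0.6109 0.2173 0.0541]
213 [0.6136 0.244  0.0605] [0.6133 0.2299 0.0617] [0.6119 0.2177 0.0613]
217 [0.6169 0.2437 0.0704] [0.6165 0.23   0.0713] [0.6159 0.2183 0.0718]
221 [0.6166 0.2437 0.0755] [0.6158 0.2302 0.0761] [0.614
[... 192 characters left out ...]
.6126 0.2309 0.0883] [0.6118 0.2195 0.0885]
237 [0.6188 0.2435 0.0988] [0.6183 0.2309 0.0994] [0.6191 0.2201 0.1012]
241 [0.6127 0.2441 0.0972] [0.6131 0.2312 0.0988] [0.6112 0.2202 0.0979]
245 [0.6127 0.244  0.1021] [0.6131 0.2314 0.1036] [0.6109 0.2205 0.1024]
249 [0.6135 0.244  0.1076] [0.6125 0.2315 0.1077] [0.6113 0.2208 0.1075]
253 [0.6131 0.244  0.1117] [0.6124 0.2317 0.1122] [0.6112 0.2211 0.1119]
257 [0.6139 0.2439 0.117 ] [0.6135 0.2318 0.1176] [0.613  0.2214 0.1181]
261 [0.6141 0.2439 0.1215] [0.613  0.232  0.1215] [0.6111 0.2216 0.1205]
265 [0.6132 0.244  0.1249] [0.6114 0.2322 0.1242] [0.6103 0.2219 0.1241]
269 [0.6084 0.2444 0.1249] [0.6067 0.2325 0.1243] [0.6061 0.2221 0.1246]
```

View pics/w1c.png

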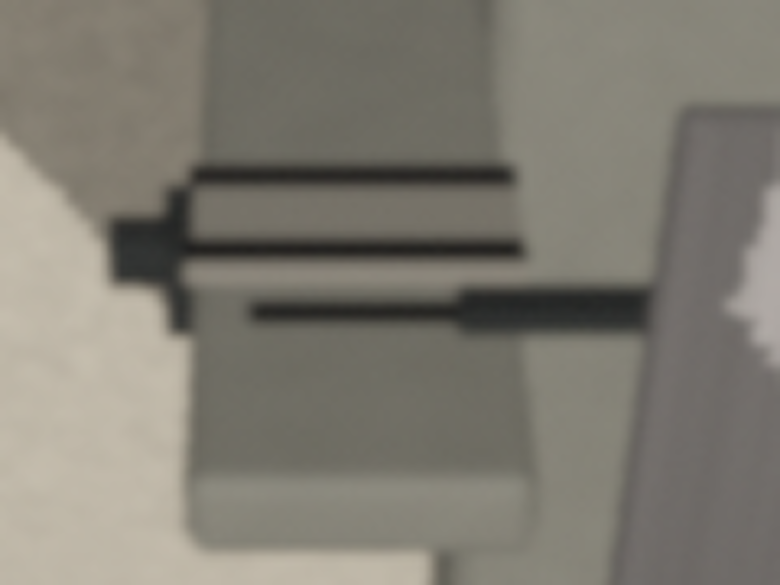

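```bash
python3 -c "
from h import *
w=pickle.load(open('pics/w1.pkl','rb'))
n=np.array([np.cos(np.radians(-4.75)),np.sin(np.radians(-4.75)),0])
def pl(u,v,X0):
    d=w['R'].T@(np.linalg.inv(w['camera_matrix'])@[u,v,1.]);o=-w['R'].T@w['t'];return o+d*(n@(np.array(X0)-o))/(n@d)
for nm,v,x in (('low',216.5,.6155),('up',227.75,.6155),('pt',237.5,.6185)):
  print(nm,pl(290,v,[x,.231,0]))
"
```

```text
low [0.61541909 0.23002626 0.06929642]
up [0.61546372 0.23056337 0.08468271]
pt [0.61849396 0.23092725 0.10020188]
```

The pointer starts about 23 mm above the window centre. Next I'll look down on the stem.

Emit:
step_arm --pt "-0.2 0.1 -0.15 0 0.05 0" --pt "-0.4 0.25 -0.1 0 0.139 0" --pt "-0.694 0.413 0.098 0 0.139 0" --pt "-0.694 0.413 0.098 0 0.139 0" --pt "-0.694 0.413 0.098 0 0.139 0" --pt "-0.694 0.413 0.098 0 0.139 0" --pt "-0.694 0.413 0.098 0 0.139 0"

```text
clock: 4.3
tool_pos: [0.4888, 0.1527, 0.2226]
tool_rot: [0.999, -0.039, -0.001, -0.001]
wrist_force: [-0.3, -0.0, 0.6]
opening: 1.002
```

```bash
python3 -c "
from h import *
print(state()['tool_pos'],Ro.from_quat(state()['tool_rot']).as_matrix(),state()['joint_vel'].round(3))
w=grab_frame('wrist');save(w,'w2');pickle.dump(w,open('pics/w2.pkl','wb'))"
```

```text
[0.48884337 0.15270842 0.2226299 ] [[ 0.9969692  -0.07778662 -0.00128424]
 [-0.0777847  -0.99696908  0.00147958]
 [-0.00139544 -0.0013752  -0.99999808]] [ 0.028  0.062 -0.035 -0.135 -0.036 -0.001 -0.015]
```

View pics/w2.png

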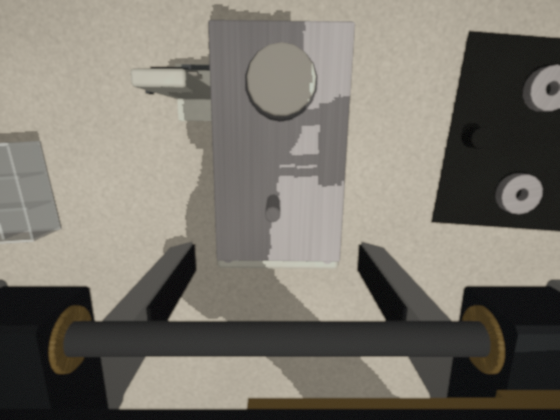

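```bash
python3 -c "
from h import *
np.set_printoptions(precision=4,suppress=True)
w=grab_frame('wrist');pickle.dump(w,open('pics/w3.pkl','wb'));save(w,'w3c',(240,180,310,240),10)
P=cloud(w)
q=P[190:230,255:295].reshape(-1,3)
for lo,hi in ((.115,.13),(.13,.145),(.145,.154),(.154,.165)):
  k=q[(q[:,2]>lo)&(q[:,2]<hi)];print(lo,len(k),k.mean(0),k.min(0),k.max(0))
print(q[(abs(q[:,2]-.105)<.004)][:,2].mean())
j=P[30:120,230:330].reshape(-1,3);j=j[j[:,2]>.155];c,r=cv2.minEnclosingCircle((j[:,:2]*1000).astype(np.float32));print('jar',c,r)
print(state()['tool_pos'],state()['clock'])
"
```

```text
0.115 49 [0.5011 0.1537 0.1228] [0.4979 0.1484 0.1152] [0.5025 0.1599 0.1299]
0.13 55 [0.501  0.1535 0.1376] [0.4959 0.148  0.1306] [0.5025 0.1602 0.1446]
0.145 41 [0.5008 0.1537 0.1493] [0.4967 0.1481 0.1452] [0.5027 0.16   0.1538]
0.154 195 [0.4967 0.1541 0.1567] [0.4905 0.1481 0.154 ] [0.5025 0.1598 0.1583]
0.10492615640780328
jar (588.9829711914062, 140.56097412109375) 27.263708114624023
[0.4937 0.1544 0.2226] 4.4
```

View pics/w3c.png

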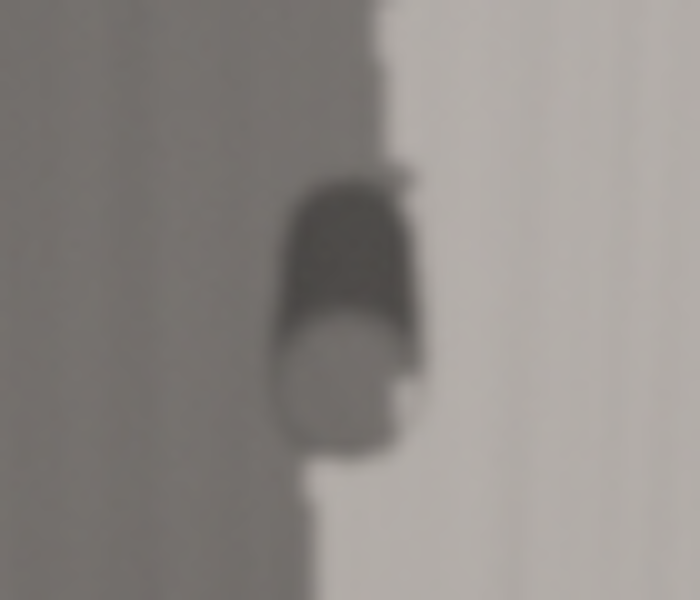

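```bash
python3 -c "
from h import *
plan([.461,-.1365,.081],toolR(-5)); plan([.4935,.1545,.2226],toolR(-5))"
```

```text
row [-0.0425, 1.1709, 0.5651] [-0.0003, -0.001, 0.0032] mm 325.2 clk 4.4
row [-0.0008, -0.0002, -0.0001] [-0.0003, -0.001, 0.0032] mm 0.2 clk 4.4
```

Emit:
step_arm --pt "-0.04 0.99 0 0 0 0.003" --pt "-0.04 0.99 0 0 0 0.003" --pt "-0.04 0.99 0 0 0 0.003" --pt "-0.04 0.99 0.3 0 0 0.003" --pt "-0.04 1 0.4 0 0 0.003" --pt "-0.04 1 0.4 0 0 0.003"

```text
clock: 5.0
tool_pos: [0.465, -0.0975, 0.1206]
tool_rot: [0.999, -0.044, 0.002, 0.001]
wrist_force: [0.8, 0.1, -0.2]
opening: 1.002
```

Emit:
step_arm --pt "0 0.17 0.165 0 0 0" --pt "0 0.17 0.165 0 0 0" --pt "0 0.17 0.165 0 0 0" --pt "0 0.17 0.165 0 0 0" --hand 0.75

```text
clock: 5.4
tool_pos: [0.4609, -0.1371, 0.081]
tool_rot: [0.999, -0.044, 0.001, 0.001]
wrist_force: [-0.1, 0.6, -0.4]
opening: 0.752
```

```bash
cat >> h.py <<'E'
def ringfit(w,guess,ztop,R=.024,hole=.0075,edge=True):
    """subpixel ring-top centre: blob of depth points on the ring top"""
    P=cloud(w).reshape(-1,3);k=(np.hypot(P[:,0]-guess[0],P[:,1]-guess[1])<.035)&(abs(P[:,2]-ztop)<.004)
    q=(P[k][:,:2]*1000).astype(np.float32);c,r=cv2.minEnclosingCircle(q);return np.array(c)/1000,r,P[k].mean(0),k.sum()
E
python3 -c "
from h import *
np.set_printoptions(precision=4,suppress=True)
w=grab_frame('wrist');s=state();save(w,'w4');pickle.dump(w,open('pics/w4.pkl','wb'))
print(s['tool_pos'],s['clock'],s['joint_vel'].round(3));print(ringfit(w,[.463,-.137],.017))"
```

```text
[ 0.4611 -0.1366  0.0813] 5.45 [-0.017 -0.013  0.004  0.009  0.001 -0.005  0.002]
(array([ 0.4619, -0.1392]), 23.926849365234375, array([ 0.4628, -0.1392,  0.0167]), np.int64(2596))
```

View pics/w4.png

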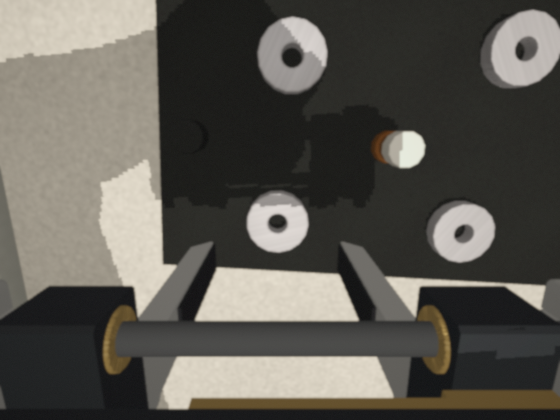

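```bash
python3 -c "
from h import *
np.set_printoptions(precision=4,suppress=True)
w=pickle.load(open('pics/w4.pkl','rb'));save(w,'w4c',(240,180,320,260),9)
w3=pickle.load(open('pics/w3.pkl','rb'))
print('stem',at_z(w3,274.15,217.95,.157))
P=cloud(w);u,v=np.meshgrid(range(560),range(420))
m=((abs(P[...,2]-.017)<.0025)&(np.hypot(P[...,0]-.463,P[...,1]+.139)<.03)).astype(np.uint8)
cs,_=cv2.findContours(m,cv2.RETR_CCOMP,cv2.CHAIN_APPROX_NONE)
for c in cs:
  if len(c)>25:
    e=cv2.fitEllipse(c);print(len(c),e,at_z(w,e[0][0],e[0][1],.017))
"
```

```text
stem [0.4967 0.1542 0.157 ]
172 ((277.2270202636719, 221.94032287597656), (58.23845672607422, 60.418880462646484), 90.50012969970703) [ 0.4629 -0.1392  0.017 ]
54 ((277.1172790527344, 222.41136169433594), (18.995609283447266, 20.083873748779297), 88.47838592529297) [ 0.4625 -0.1391  0.017 ]
```

View pics/w4c.png

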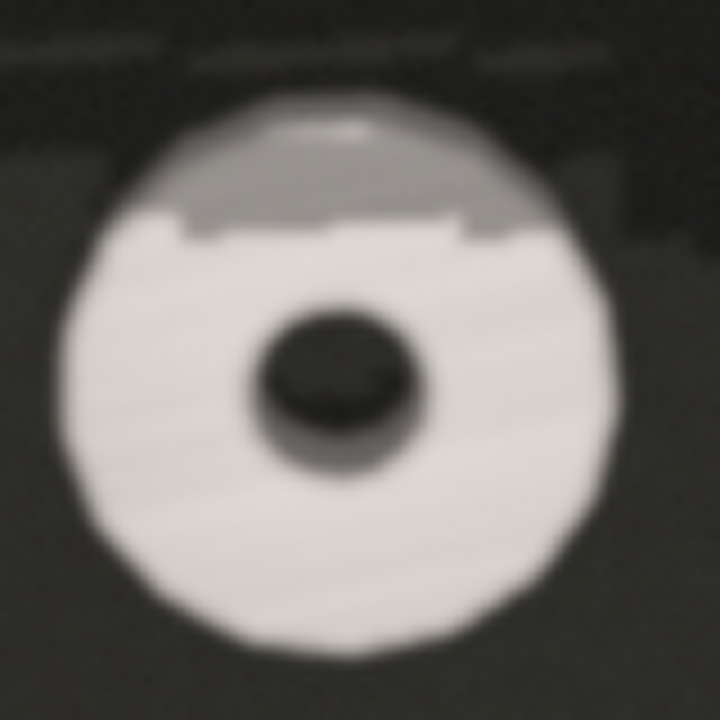

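Emit:
step_arm --pt "0.008 0.01 0.16 0 0 0" --pt "0.008 0.01 0.26 0 0 0" --pt "0.008 0.01 0.301 0 0 0" --pt "0.008 0.01 0.301 0 0 0" --pt "0.008 0.01 0.301 0 0 0"

```text
clock: 5.95
tool_pos: [0.4623, -0.1404, 0.0065]
tool_rot: [0.999, -0.045, 0.001, 0.001]
wrist_force: [0.7, -0.1, 0.4]
opening: 0.75
```

Emit:
step_arm --pt "0 0 0 0 0 0" --pt "0 0 0 0 0 0" --pt "0 0 0 0 0 0" --pt "0 0 0 0 0 0" --hand 0

```text
clock: 6.35
tool_pos: [0.4617, -0.1401, 0.006]
tool_rot: [0.999, -0.045, 0.001, 0.0]
wrist_force: [-0.9, 1.4, 6.3]
opening: 0.498
```

Emit:
step_arm --pt "0 0 -0.1 0 0 0" --pt "0 0 -0.3 0 0 0" --pt "0 0 -0.5 0 0 0" --pt "0 -0.2 -0.7 0 0 0" --pt "0 -0.2 -0.86 0 0 0" --pt "0 -0.2 -0.86 0 0 0" --pt "0 -0.2 -0.86 0 0 0"

```text
clock: 7.05
tool_pos: [0.4663, -0.0902, 0.2211]
tool_rot: [0.999, -0.045, 0.002, 0.001]
wrist_force: [-0.4, 0.1, -1.4]
opening: 0.498
```

```bash
cat >> h.py <<'E'
def ell(w,ztop,guess,tol=.0025,rad=.03,hole_only=False):
    P=cloud(w);m=((abs(P[...,2]-ztop)<tol)&(np.hypot(P[...,0]-guess[0],P[...,1]-guess[1])<rad)).astype(np.uint8)
    cs,_=cv2.findContours(m,cv2.RETR_CCOMP,cv2.CHAIN_APPROX_NONE);out=[]
    for c in cs:
        if len(c)>25:
            e=cv2.fitEllipse(c);p=at_z(w,e[0][0],e[0][1],ztop);out.append((len(c),e,p));print(len(c),np.round(e[0],2),np.round(e[1],1),p)
    return out
E
python3 -c "
from h import *
np.set_printoptions(precision=4,suppress=True)
w=grab_frame('wrist');s=state();save(w,'w5');save(w,'w5c',(210,180,350,300),5.5);pickle.dump(w,open('pics/w5.pkl','wb'))
t=s['tool_pos'];print(t,s['clock'],s['wrist_force'],s['opening'],s['joint_vel'].round(3));P=cloud(w);print(P[230:290:5,277],P[258,250:305:5]);ell(w,t[2]+.0105,t,.003)"
```

```text
[ 0.4652 -0.0904  0.2199] 7.1 [-0.1313 -0.4011 -2.4479] 0.4969282623483759 [ 0.028  0.028 -0.012  0.021 -0.001 -0.    -0.001]
[[ 0.4847 -0.0934  0.2313]
 [ 0.4822 -0.0932  0.2323]
 [ 0.4793 -0.0929  0.2322]
 [ 0.4767 -0.0927  0.2327]
 [ 0.3867 -0.0851 -0.0008]
 [ 0.38   -0.0845 -0.0002]
 [ 0.3733 -0.0839  0.0003]
 [ 0.3664 -0.0832  0.0003]
 [ 0.4589 -0.0911  0.2254]
 [ 0.4583 -0.0911  0.2307]
 [ 0.4559 -0.0908  0.2319]
 [ 0.4529 -0.0906  0.232 ]] [[ 0.4701 -0.0772  0.2315]
 [ 0.4698 -0.08    0.2315]
 [ 0.4698 -0.0828  0.2321]
 [ 0.3774 -0.0686 -0.    ]
 [ 0.377  -0.0751  0.0006]
 [ 0.3763 -0.0815  0.0003]
 [ 0.3757 -0.088   0.0001]
 [ 0.3751 -0.0945  0.0003]
 [ 0.468  -0.0991  0.2312]
 [ 0.4683 -0.1018  0.2327]
 [ 0.4677 -0.1045  0.2319]]
298 [276.01 259.  ] [79.4 91.2] [ 0.4677 -0.0914  0.2304]
73 [276.43 259.98] [24.  26.9] [ 0.4671 -0.0915  0.2304]
```

View pics/w5c.png

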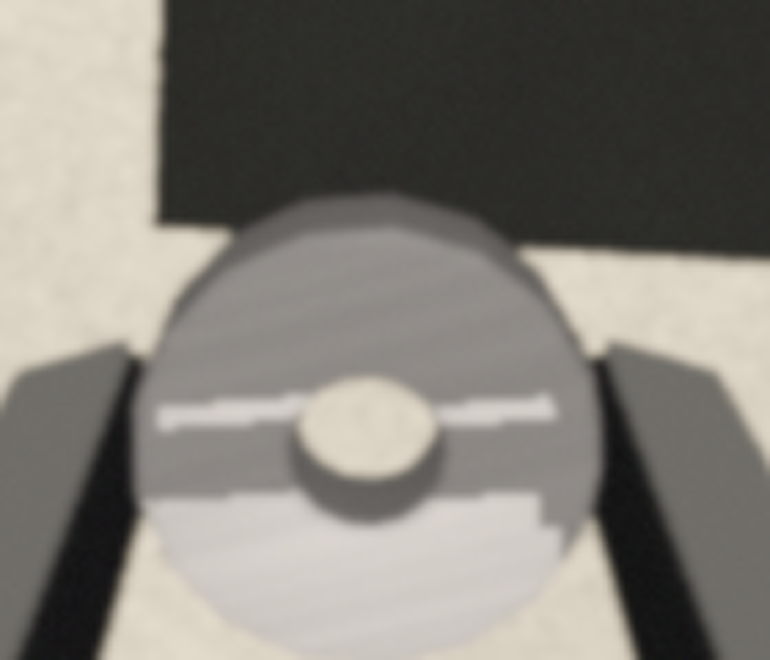

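```bash
python3 -c "
from h import *
plan([.4956,.1557,.172],toolR(-5))"
```

```text
row [0.0318, -0.9917, 0.1904] [0.0004, -0.0002, -0.0011] mm 252.6 clk 7.1
```

Emit:
step_arm --pt "0.032 -0.2 0 0 0 0" --pt "0.032 -0.4 0 0 0 0" --pt "0.032 -0.6 0 0 0 0" --pt "0.032 -0.8 0 0 0 0" --pt "0.032 -0.94 0.0 0 0 0" --pt "0.032 -0.99 0.05 0 0 0" --pt "0.032 -0.99 0.13 0 0 0" --pt "0.032 -0.992 0.175 0 0 0" --pt "0.032 -0.992 0.19 0 0 0" --pt "0.032 -0.992 0.19 0 0 0"

```text
clock: 8.1
tool_pos: [0.4959, 0.1538, 0.1717]
tool_rot: [0.999, -0.047, -0.0, 0.001]
wrist_force: [1.1, -0.0, -2.2]
opening: 0.499
```

```bash
python3 -c "
from h import *
np.set_printoptions(precision=4,suppress=True)
w=grab_frame('wrist');s=state();save(w,'w6c',(210,200,350,320),5.5);pickle.dump(w,open('pics/w6.pkl','wb'))
t=s['tool_pos'];print(t,s['clock'],s['wrist_force'],s['opening']);ell(w,t[2]+.011,t,.003)
P=cloud(w);m=(abs(P[...,2]-.157)<.002)&(np.hypot(P[...,0]-t[0],P[...,1]-t[1])<.012);v,u=np.nonzero(m);print(m.sum(),u.mean(),v.mean(),P[m].mean(0))"
```

```text
[0.4964 0.1542 0.1724] 8.15 [ 0.0555 -0.1647 -1.1749] 0.4941258936803809
326 [275.73 259.58] [77.8 92.9] [0.498  0.1528 0.1834]
78 [276.41 260.98] [26.1 27.5] [0.4972 0.1525 0.1834]
64 274.984375 251.4375 [0.4925 0.1538 0.1567]
```

View pics/w6c.png

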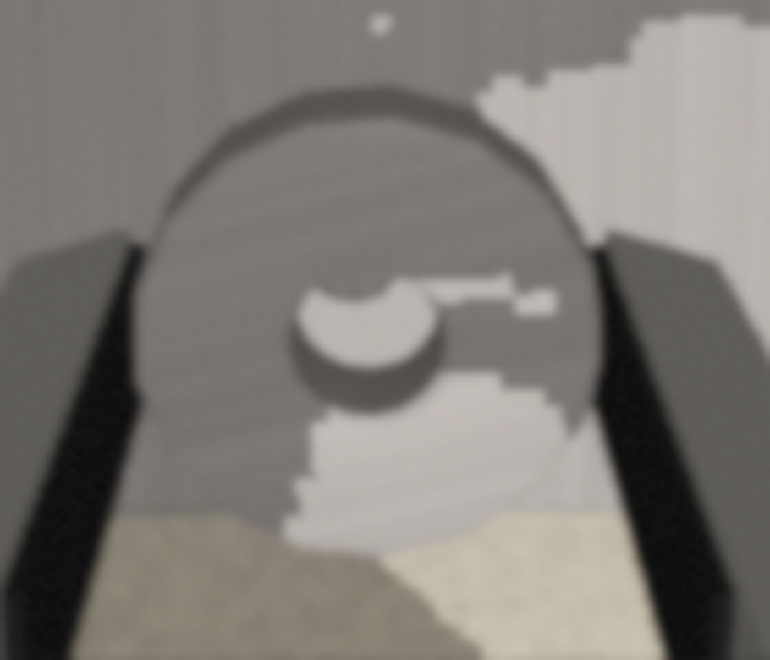

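```bash
python3 -c "
from h import *
np.set_printoptions(precision=4,suppress=True)
w=pickle.load(open('pics/w6.pkl','rb'))
print(w['frame'][240:262,262:290].mean(2).astype(int))
print(at_z(w,273.6,246,.157),at_z(w,273.6,254.2,.157))
"
```

```text
[[119 118 118 119 119 119 120 119 120 120 121 120 121 121 121 121 121 121
  121 122 121 121 120 120 120 120 120 119]
 [119 118 119 119 120 120 121 120 120 121 121 122 121 122 122 121 121 121
  121 120 120 119 120 119 119 119 118 118]
 [119 120 119 120 120 121 121 121 122 121 121 121 122 121 120 120 120 120
  119 119 120 119 119 119 119 118 118 119]
 [121 120 122 122 122 122 121 121 121 121 120 120 120 120 120 119 118 119
  118 118 118 118 119 119 118 118 118 118]
 [121 121 121 121 122 121 121 120 120 119 120 120 119 119 118 118 119 118
  118 117 118 118 118 118 118 118 118 119]
 [121 121 121 121 121 120 120 119 119 119 118 119 118 118 117 118 118 118
  117 119 119 118 119 118 120 120 120 119]
 [121 121 119 119 119 118 119 118 119 117 118 117 118 117 117 118 118 118
  117 118 119 119 120 119 119 120 120 120]
 [120 119 119 119 118 118 118 117 117 117 117 116 117 117 118 117 117 117
  117 118 120 119 119 119 120 120 120 120]
 [118 118 118 118 118 117 118 118 116 117 116 116 116 116 116 117 117 117
  117 118 118 119 118 119 119 119 119 118]
 [118 117 118 118 117 117 118 117 116 116 116 1
[... 820 characters left out ...]
9 178 178 180 181 181 181
  182 182 182 182 181 182 180 177 162 138]
 [114 121 146 171 179 181 182 182 183 182 182 182 181 181 182 183 182 181
  182 182 182 181 181 182 181 178 164 134]
 [109 111 136 165 178 180 182 182 183 183 182 182 182 181 181 182 182 181
  182 182 182 181 181 182 181 176 159 124]
 [104  98 120 153 173 180 182 183 182 182 183 182 182 181 181 182 182 181
  181 182 181 181 181 181 179 171 147 112]
 [ 99  91 104 137 165 177 181 182 183 182 182 182 181 181 182 182 182 181
  181 182 182 182 181 180 174 159 128  97]
 [ 98  87  91 116 148 168 177 182 183 182 182 182 181 181 182 182 182 181
  182 182 182 181 181 176 163 136 103  85]]
[0.4963 0.1543 0.157 ] [0.4909 0.1548 0.157 ]
```

```bash
python3 -c "
from h import *
s=state();print(s['tool_pos'],s['wrist_force'],s['clock']);plan([.4954,.1557,.148],toolR(-5))"
```

```text
[0.4964116  0.15420776 0.17243778] [ 0.05550385 -0.16472082 -1.17490566] 8.15
row [-0.0047, -0.0058, 0.0977] [0.0006, -0.0003, -0.002] mm 24.5 clk 8.15
```

Emit:
step_arm --pt "-0.0047 -0.0058 0 0 0 0" --pt "-0.0047 -0.0058 0.03 0 0 -0.002" --pt "-0.0047 -0.0058 0.045 0 0 -0.002" --pt "-0.0047 -0.0058 0.055 0 0 -0.002" --pt "-0.0047 -0.0058 0.065 0 0 -0.002" --pt "-0.0047 -0.0058 0.075 0 0 -0.002" --pt "-0.0047 -0.0058 0.085 0 0 -0.002" --pt "-0.0047 -0.0058 0.096 0 0 -0.002" --pt "-0.0047 -0.0058 0.096 0 0 -0.002"

```text
clock: 9.05
tool_pos: [0.4954, 0.1569, 0.1483]
tool_rot: [0.999, -0.043, 0.001, 0.001]
wrist_force: [0.9, -1.9, -1.2]
opening: 0.495
```

```bash
cat > chk.py <<'E'
from h import *
import sys
np.set_printoptions(precision=4,suppress=True)
n=sys.argv[1];cam=sys.argv[2] if len(sys.argv)>2 else 'wrist'
F=[]
w=grab_frame(cam);s=state();save(w,n,(200,180,360,300),4.8) if cam=='wrist' else save(w,n,(220,190,360,290),5);pickle.dump(w,open(f'pics/{n}.pkl','wb'))
P=cloud(w);t=s['tool_pos'];print(t,'clk',s['clock'],'F',s['wrist_force'],'M',s['moment'],s['opening'])
# pan height: points on pan away from ring
c=np.array([.494,.151]);ex=np.array([np.cos(np.radians(-4.75)),np.sin(np.radians(-4.75))]);ey=np.array([-ex[1],ex[0]])
q=P.reshape(-1,3);a=(q[:,:2]-c)@ex;b=(q[:,:2]-c)@ey
m=(a>-52)&(a<.07)&(a>.034)&(abs(b)<.05)&(q[:,2]>.04)&(q[:,2]<.125)
print('pan z',np.median(q[m][:,2]),m.sum(),np.percentile(q[m][:,2],[10,90]))
E
python3 chk.py w7
```

```text
[0.4954 0.1569 0.1485] clk 9.1 F [ 0.4896 -0.8483 -2.2905] M [-0.2037  0.0748 -0.0059] 0.4968767919731721
pan z 0.10369758642435065 7958 [0.1028 0.1046]
```

View pics/w7.png

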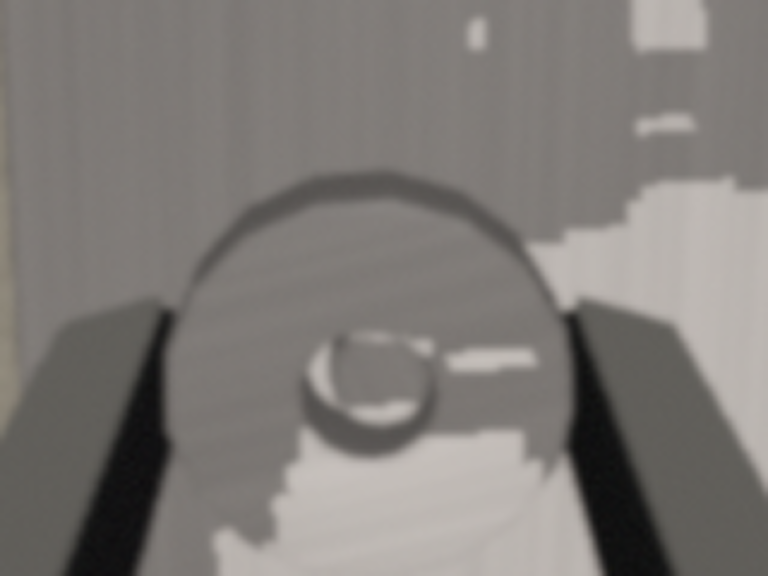

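The ring is threaded: the stem shows inside the hole, against its -y side. I'll shift about 1 mm toward -y and go down.

Emit:
step_arm --pt "0 0.004 0 0 0 0" --pt "0 0.004 0.02 0 0 0" --pt "0 0.004 0.04 0 0 0" --pt "0 0.004 0.06 0 0 0" --pt "0 0.004 0.08 0 0 0" --pt "0 0.004 0.1 0 0 0" --pt "0 0.004 0.115 0 0 0" --pt "0 0.004 0.13 0 0 0" --pt "0 0.004 0.13 0 0 0"

```text
clock: 10.0
tool_pos: [0.4949, 0.156, 0.1156]
tool_rot: [0.999, -0.042, 0.0, 0.001]
wrist_force: [-0.1, -0.5, -1.6]
opening: 0.494
```

```bash
python3 chk.py w8
```

```text
[0.4951 0.156  0.1159] clk 10.05 F [ 0.1287  0.4777 -0.8583] M [-0.0322  0.1482  0.0456] 0.4930905142668533
pan z 0.10488115074431109 10975 [0.104  0.1057]
```

View pics/w8.png

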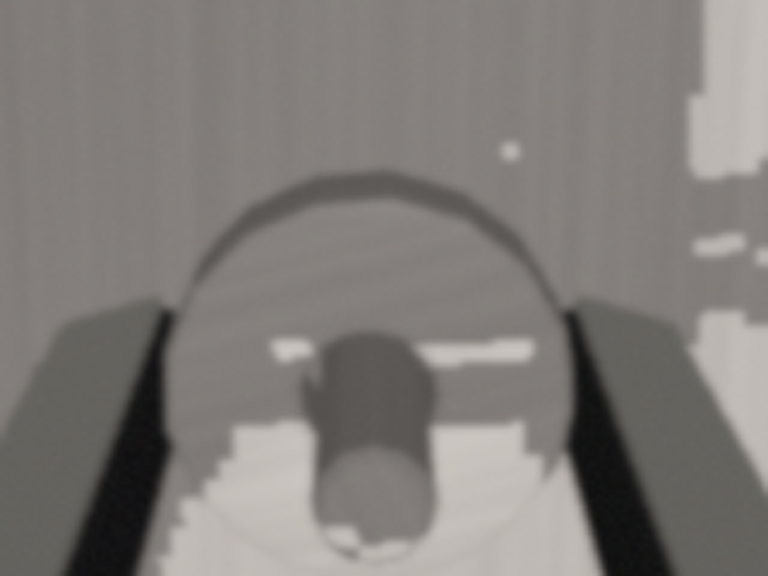

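Emit:
step_arm --pt "0 0.001 0.015 0 0 0" --pt "0 0.001 0.028 0 0 0" --pt "0 0.001 0.038 0 0 0" --pt "0 0.001 0.048 0 0 0" --pt "0 0.001 0.056 0 0 0" --pt "0 0.001 0.062 0 0 0" --pt "0 0.001 0.062 0 0 0"

```text
clock: 10.75
tool_pos: [0.4952, 0.1558, 0.1005]
tool_rot: [0.999, -0.042, 0.0, 0.001]
wrist_force: [-0.9, -0.0, -0.2]
opening: 0.497
```

```bash
python3 chk.py w9
```

```text
[0.4952 0.1558 0.1006] clk 10.8 F [-1.066   0.4528 -0.6824] M [ 0.1652  0.2485 -0.0256] 0.4972282213011762
pan z 0.09725536453117853 11885 [0.0964 0.0981]
```

Emit:
step_arm --pt "0 0 0 0 0 0" --pt "0 0 0 0 0 0" --pt "0 0 0 0 0 0" --pt "0 0 -0.05 0 0 0" --pt "0 0 -0.15 0 0 0" --pt "0 0 -0.3 0 0 0" --pt "0 0 -0.48 0 0 0" --pt "0 0 -0.48 0 0 0" --hand 0.7

```text
clock: 11.6
tool_pos: [0.499, 0.1557, 0.2263]
tool_rot: [0.999, -0.043, 0.006, -0.001]
wrist_force: [0.3, -0.5, 0.0]
opening: 0.699
```

```bash
python3 chk.py w10; python3 -c "
from h import *
plan([.5795,-.16,.081],toolR(-5))"
```

```text
[0.4971 0.1561 0.2238] clk 11.65 F [-0.1973  0.1432 -0.7389] M [-0.0104  0.1673  0.0203] 0.6976339520927678
pan z 0.09594519927725154 4207 [0.095  0.0969]
row [0.4316, 1.2328, 0.5722] [-0.0005, -0.0022, 0.0008] mm 356.5 clk 11.65
```

View pics/w10.png

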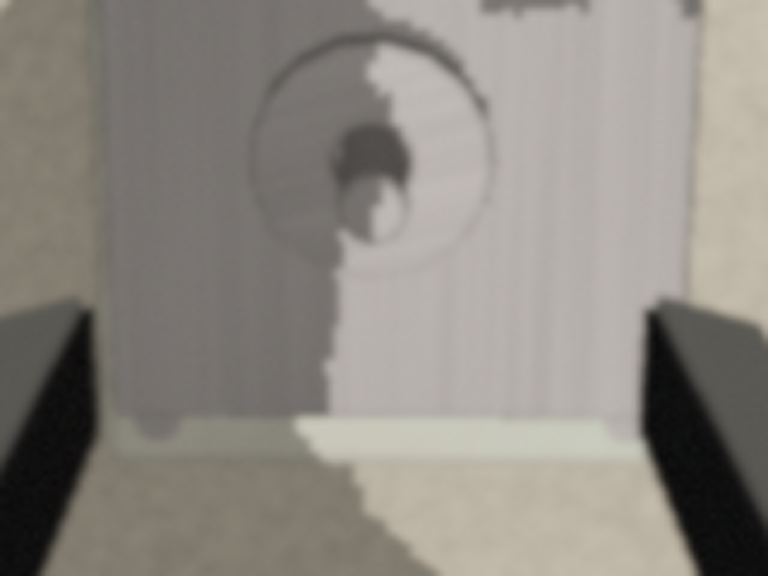

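Emit:
step_arm --pt "0.43 0.99 0 0 0 0" --pt "0.43 0.99 0 0 0 0" --pt "0.43 0.99 0 0 0 0" --pt "0.43 0.99 0.1 0 0 0" --pt "0.43 1 0.3 0 0 0" --pt "0.43 1 0.4 0 0 0" --hand 0.75

```text
clock: 12.25
tool_pos: [0.5794, -0.0975, 0.1352]
tool_rot: [0.999, -0.044, 0.002, 0.001]
wrist_force: [0.5, -0.1, -0.3]
opening: 0.748
```

Emit:
step_arm --pt "0 0.232 0.172 0 0 0" --pt "0 0.232 0.172 0 0 0" --pt "0 0.232 0.172 0 0 0" --pt "0 0.232 0.172 0 0 0" --pt "0 0.232 0.172 0 0 0"

```text
clock: 12.75
tool_pos: [0.5742, -0.1497, 0.093]
tool_rot: [0.999, -0.041, 0.001, 0.0]
wrist_force: [-0.8, 0.4, 0.0]
opening: 0.749
```

```bash
python3 -c "
from h import *
np.set_printoptions(precision=4,suppress=True)
w=grab_frame('wrist');s=state();save(w,'w11');pickle.dump(w,open('pics/w11.pkl','wb'))
print(s['tool_pos'],s['clock'],s['joint_vel'].round(3));o=ell(w,.017,[.580,-.160])
e=o[0][2];plan([e[0]-.001,e[1]+.0013,.006],toolR(-5))"
```

```text
[ 0.5743 -0.1496  0.0932] 12.8 [-0.003 -0.004  0.002 -0.002  0.003 -0.002  0.002]
163 [286.8  211.84] [56.3 57.9] [ 0.5805 -0.1598  0.017 ]
55 [286.67 212.16] [18.5 19.6] [ 0.5802 -0.1597  0.017 ]
row [0.0225, 0.0335, 0.3489] [0.0001, -0.0008, 0.0016] mm 87.8 clk 12.8
```

View pics/w11.png

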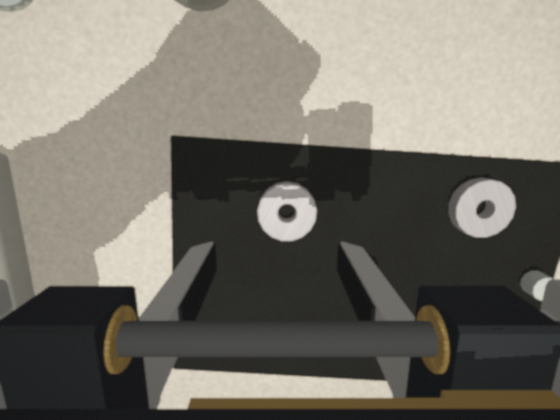

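Emit:
step_arm --pt "0.0225 0.0335 0.15 0 0 0" --pt "0.0225 0.0335 0.28 0 0 0.0016" --pt "0.0225 0.0335 0.349 0 0 0.0016" --pt "0.0225 0.0335 0.349 0 0 0.0016" --pt "0.0225 0.0335 0.349 0 0 0.0016"

```text
clock: 13.3
tool_pos: [0.5792, -0.1592, 0.0057]
tool_rot: [0.999, -0.044, 0.001, 0.0]
wrist_force: [-0.2, 0.4, -0.7]
opening: 0.748
```

Emit:
step_arm --pt "0 0 0 0 0 0" --pt "0 0 0 0 0 0" --pt "0 0 0 0 0 0" --pt "0 0 0 0 0 0" --hand 0

```text
clock: 13.7
tool_pos: [0.5788, -0.1599, 0.0057]
tool_rot: [0.999, -0.045, 0.001, 0.0]
wrist_force: [0.0, 1.0, 2.4]
opening: 0.508
```

Emit:
step_arm --pt "0 0 -0.1 0 0 0" --pt "0 0 -0.3 0 0 0" --pt "0 0 -0.5 0 0 0" --pt "0 -0.2 -0.7 0 0 0" --pt "0 -0.3 -0.86 0 0 0" --pt "0 -0.3 -0.86 0 0 0" --pt "0 -0.3 -0.86 0 0 0" --pt "0 -0.3 -0.86 0 0 0"

```text
clock: 14.5
tool_pos: [0.5838, -0.0863, 0.2189]
tool_rot: [0.999, -0.045, -0.0, 0.001]
wrist_force: [-0.3, -0.1, -1.8]
opening: 0.5
```

```bash
cat > hand.py <<'E'
from h import *
import sys
np.set_printoptions(precision=4,suppress=True)
s0=state();w=grab_frame('wrist');s=state();save(w,sys.argv[1],(210,180,350,300),5.5);pickle.dump(w,open(f'pics/{sys.argv[1]}.pkl','wb'))
t=s0['tool_pos'];print(t,s['tool_pos'],s['clock'],s['wrist_force'],s['opening'],s['joint_vel'].round(3))
o=ell(w,t[2]+.011,t,.003)
for e in o: print('off',e[2]-t)
P=cloud(w);print([P[235,277,2]-t[2],P[290,277,2]-t[2],P[258,250,2]-t[2],P[258,303,2]-t[2]])
E
python3 hand.py w12;python3 -c "
from h import *
plan([.4952,.1557,.172],toolR(-5))"
```

```text
[ 0.5838 -0.0863  0.2189] [ 0.5834 -0.0868  0.2185] 14.55 [ 0.2992  0.5702 -2.0126] 0.5021997071120743 [ 0.011  0.01   0.001  0.002 -0.001  0.004 -0.002]
330 [275.83 258.96] [78.6 92.3] [ 0.5861 -0.0875  0.2299]
75 [276.52 260.17] [25.2 27.4] [ 0.5853 -0.0878  0.2299]
off [ 0.0022 -0.0011  0.011 ]
off [ 0.0015 -0.0014  0.011 ]
[np.float64(0.011688742421595039), np.float64(0.011340894904146831), np.float64(0.01174982042758968), np.float64(0.011087653316386253)]
row [-0.4399, -0.934, 0.1845] [0.0007, 0.0006, -0.0015] mm 262.2 clk 14.55
```

View pics/w12.png

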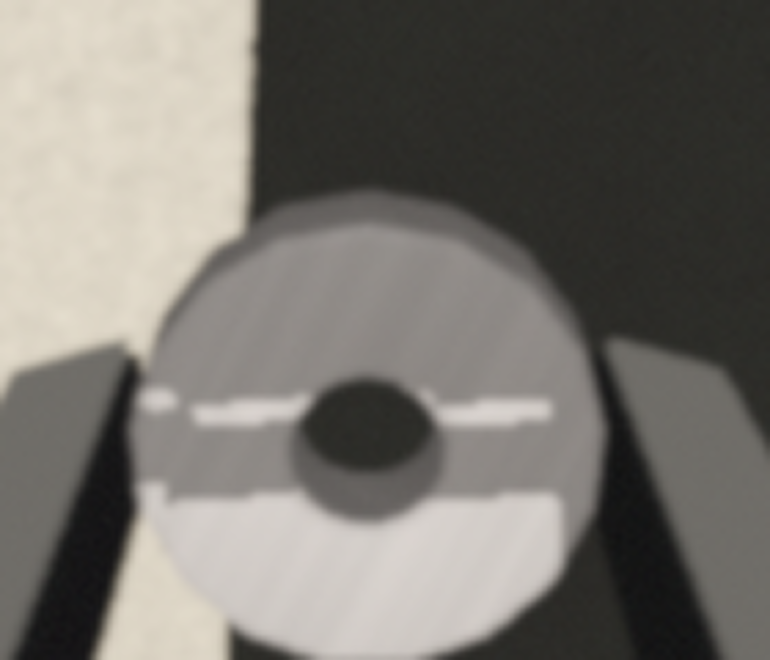

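Emit:
step_arm --pt "-0.08 -0.2 0 0 0 0" --pt "-0.17 -0.38 0 0 0 0" --pt "-0.26 -0.56 0 0 0 0" --pt "-0.35 -0.74 0 0 0 0" --pt "-0.41 -0.87 0.0 0 0 0" --pt "-0.44 -0.93 0.03 0 0 0" --pt "-0.44 -0.934 0.1 0 0 0" --pt "-0.44 -0.934 0.16 0 0 -0.0015" --pt "-0.44 -0.934 0.2 0 0 -0.0015" --pt "-0.44 -0.934 0.2 0 0 -0.0015" --pt "-0.44 -0.934 0.2 0 0 -0.0015"

```text
clock: 15.65
tool_pos: [0.4967, 0.1555, 0.1695]
tool_rot: [0.999, -0.044, 0.0, 0.001]
wrist_force: [0.2, 0.8, -2.0]
opening: 0.501
```

```bash
python3 chk.py w13; python3 -c "
from h import *
plan([.4952,.1557,.142],toolR(-5))"
```

```text
[0.497  0.1558 0.1699] clk 15.7 F [ 0.601  -0.5628 -1.5227] M [0.0179 0.1713 0.0219] 0.5057519027870002
pan z 0.09592076555905571 6278 [0.095  0.0968]
row [-0.0072, 0.0008, 0.1115] [0.0006, -0.0005, 0.0001] mm 27.9 clk 15.7
```

View pics/w13.png

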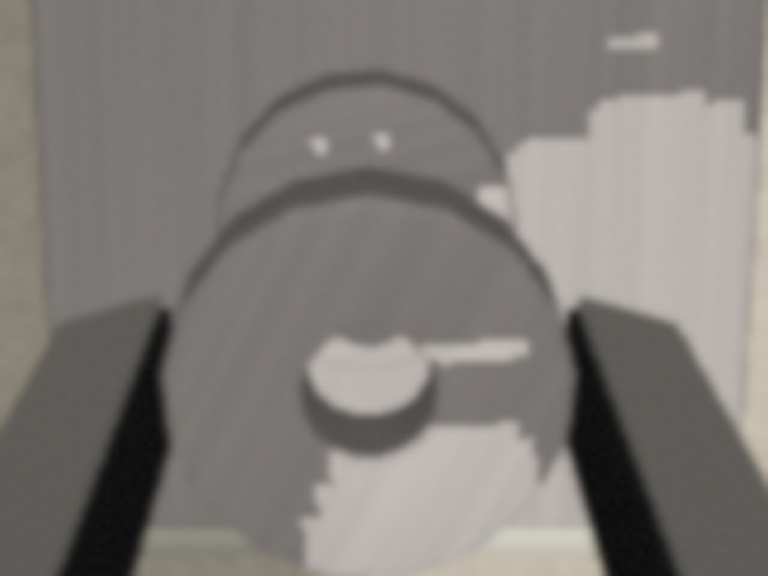

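Emit:
step_arm --pt "-0.0072 0.001 0.02 0 0 0" --pt "-0.0072 0.001 0.05 0 0 0" --pt "-0.0072 0.001 0.065 0 0 0" --pt "-0.0072 0.001 0.08 0 0 0" --pt "-0.0072 0.001 0.095 0 0 0" --pt "-0.0072 0.001 0.11 0 0 0" --pt "-0.0072 0.001 0.12 0 0 0" --pt "-0.0072 0.001 0.12 0 0 0"

```text
clock: 16.5
tool_pos: [0.4946, 0.1565, 0.1394]
tool_rot: [0.999, -0.043, 0.0, 0.001]
wrist_force: [0.1, -0.1, -1.5]
opening: 0.502
```

```bash
python3 chk.py w14
```

```text
[0.4946 0.1566 0.1396] clk 16.55 F [-0.5764 -0.8337 -1.1378] M [-0.0463  0.1041 -0.0391] 0.49778740330908017
pan z 0.09525246287897676 8040 [0.0944 0.0961]
```

View pics/w14.png

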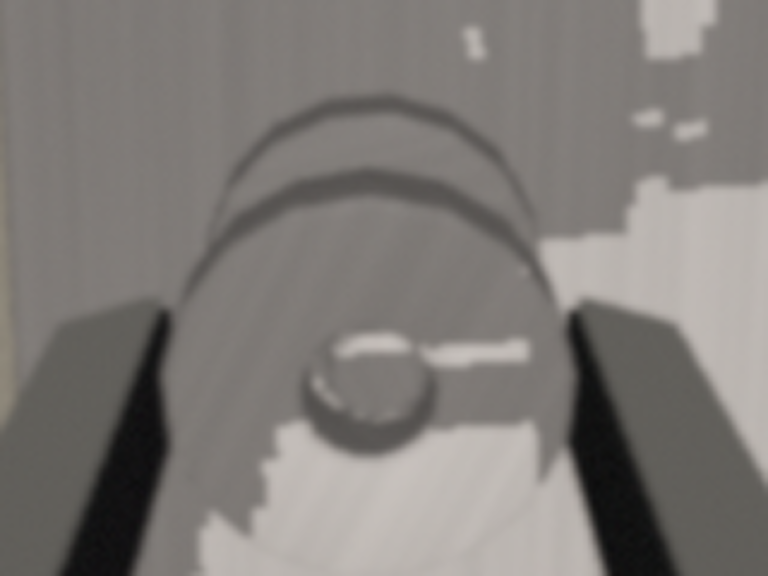

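Emit:
step_arm --pt "0.002 0.003 0 0 0 0" --pt "0.002 0.003 0.02 0 0 0" --pt "0.002 0.003 0.04 0 0 0" --pt "0.002 0.003 0.06 0 0 0" --pt "0.002 0.003 0.08 0 0 0" --pt "0.002 0.003 0.095 0 0 0" --pt "0.002 0.003 0.105 0 0 0" --pt "0.002 0.003 0.115 0 0 0" --pt "0.002 0.003 0.125 0 0 0" --pt "0.002 0.003 0.134 0 0 0" --pt "0.002 0.003 0.134 0 0 0"

```text
clock: 17.65
tool_pos: [0.495, 0.1558, 0.1061]
tool_rot: [0.999, -0.043, 0.0, 0.001]
wrist_force: [-0.3, -0.4, -0.6]
opening: 0.502
```

```bash
python3 chk.py w15
```

```text
[0.495  0.1558 0.1062] clk 17.7 F [ 0.1093 -0.3725 -0.7264] M [-0.0209  0.302   0.0285] 0.5031535502265151
pan z 0.08922001776031452 10298 [0.0884 0.0901]
```

View pics/w15.png

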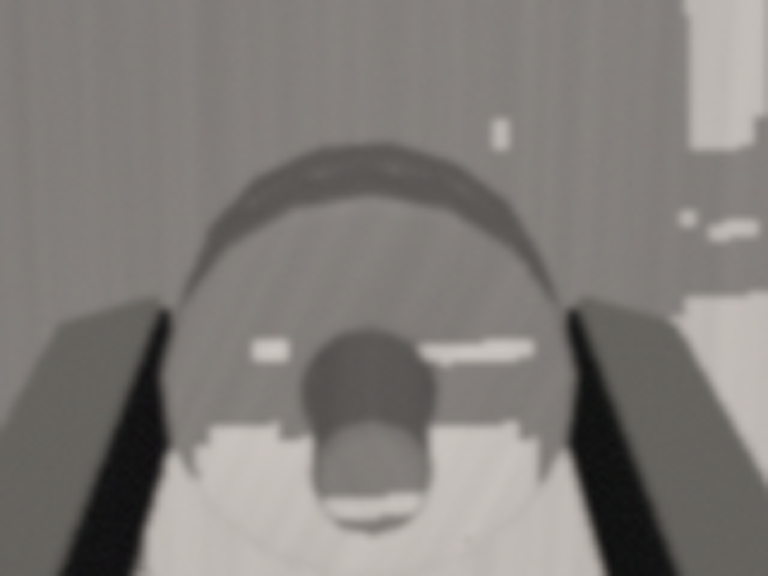

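Emit:
step_arm --pt "0 0 0.005 0 0 0" --pt "0 0 0.01 0 0 0" --pt "0 0 0.01 0 0 0"

```text
clock: 18.0
tool_pos: [0.4951, 0.1558, 0.1036]
tool_rot: [0.999, -0.043, 0.001, 0.001]
wrist_force: [-0.6, -0.6, 0.4]
opening: 0.503
```

Emit:
step_arm --pt "0 0 0 0 0 0" --pt "0 0 0 0 0 0" --pt "0 0 0 0 0 0" --pt "0 0 -0.05 0 0 0" --pt "0 0 -0.15 0 0 0" --pt "0 0 -0.3 0 0 0" --pt "0 0 -0.46 0 0 0" --pt "0 0 -0.46 0 0 0" --hand 0.7

```text
clock: 18.8
tool_pos: [0.4985, 0.1558, 0.224]
tool_rot: [0.999, -0.043, 0.005, -0.001]
wrist_force: [0.4, -0.1, -0.1]
opening: 0.696
```

```bash
python3 chk.py w16; python3 -c "
from h import *
plan([.6698,.2394,.168],toolR(-5,25))"
```

```text
[0.4968 0.1562 0.2217] clk 18.85 F [-0.3583  0.5602 -0.9584] M [ 0.0129  0.1503 -0.02  ] 0.7001388415255819
pan z 0.08635003814663292 3984 [0.0854 0.0873]
row [0.6598, -0.3899, 0.2194] [-0.0003, -0.1409, 0.0008] mm 199.3 clk 18.85
```

View pics/w16.png

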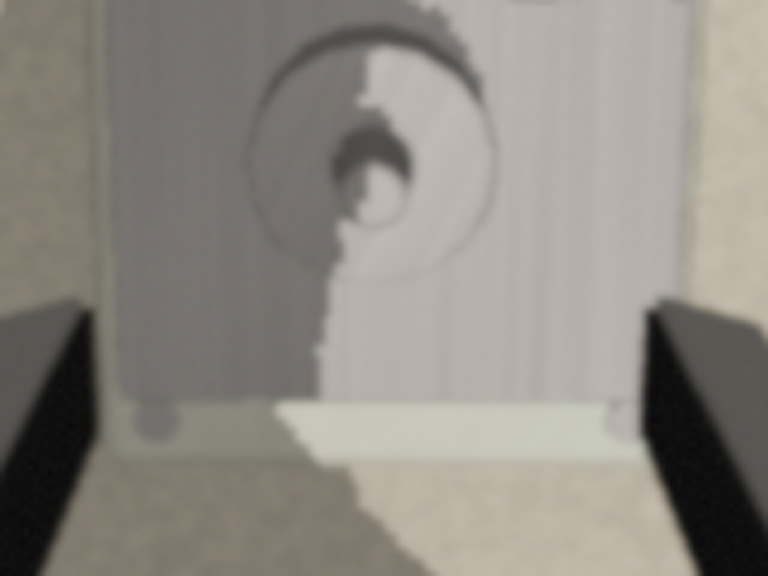

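Both rings lie flat and the pan travel is about 18.6 mm. Now I'll check the index.

Emit:
step_arm --pt "0.2 -0.12 0 0 0 0" --pt "0.4 -0.24 0 0 -0.04 0" --pt "0.55 -0.33 0.05 0 -0.09 0" --pt "0.66 -0.39 0.2 0 -0.14 0" --pt "0.66 -0.39 0.22 0 -0.14 0" --pt "0.66 -0.39 0.22 0 -0.14 0" --pt "0.66 -0.39 0.22 0 -0.14 0" --pt "0.66 -0.39 0.22 0 -0.14 0" --hand 1.0

```text
clock: 19.65
tool_pos: [0.6673, 0.2384, 0.1631]
tool_rot: [0.975, -0.042, -0.218, -0.008]
wrist_force: [0.3, -0.1, 0.6]
opening: 1.0
```

```bash
python3 -c "
from h import *
w=grab_frame('wrist');save(w,'w17',(220,170,360,290),5.5);pickle.dump(w,open('pics/w17.pkl','wb'));s=state();print(s['tool_pos'],s['clock'],s['joints'])
g=w['frame'].mean(2)
for c in (280,285,290,295,300): print(c,g[200:250,c].astype(int))"
```

```text
[0.66738173 0.23914456 0.16496916] 19.7 [-0.49195756  1.12590455  0.6551692   0.79598439 -0.64672921  1.7935549
 -1.68713928]
280 [104 105 105 105 105 105 105 106 104 104 104 103 104 104 105 104  94  63
  37  65  97 110 110  98  67  43  67  86  74  44  37  71 106 127 132 126
 114 107 106 106 106 106 107 106 106 106 106 106 106 106]
285 [103 104 104 105 105 105 105 104 104 104 104 106 106 106 106 105  95  64
  39  65  98 110 110  99  67  42  66  86  74  44  37  71 106 126 132 126
 113 108 107 106 106 106 106 106 107 106 107 107 107 107]
290 [105 105 105 105 104 105 105 105 106 105 105 106 106 106 105 105  95  64
  38  65  98 111 110  98  66  44  67  86  74  43  37  72 106 126 132 126
 114 107 106 105 105 105 106 107 107 107 106 106 106 107]
295 [105 105 104 104 104 105 105 106 107 107 106 106 106 106 106 105  93  64
  37  65  97 110 110  97  66  41  67  86  73  44  37  71 107 127 132 127
 116 108 107 107 106 106 106 106 106 106 106 106 106 105]
300 [106 105 105 105 106 106 107 107 106 106 106 105 107 106 107 105  95  63
  37  61  83  74  51  41  41  46  46  44  34  23  34  72 106 126 132 127
 115 108 108 106 107 106 106 105 105 105 106 105 105 104]
```

View pics/w17.png

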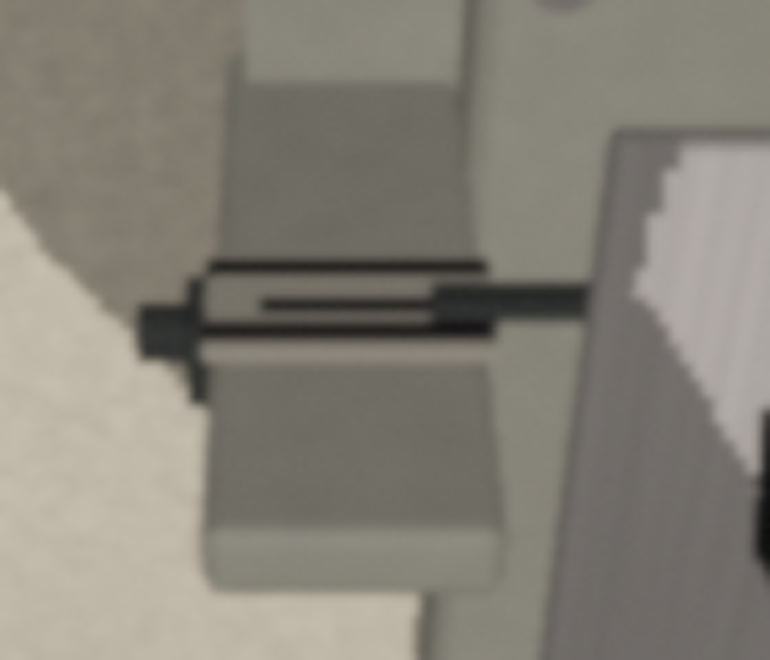

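```bash
python3 -c "
from h import *
np.set_printoptions(precision=5,suppress=True)
n=np.array([np.cos(np.radians(-4.75)),np.sin(np.radians(-4.75)),0])
def pl(w,u,v,x):
    d=w['R'].T@(np.linalg.inv(w['camera_matrix'])@[u,v,1.]);o=-w['R'].T@w['t'];return (o+d*(n@(np.array([x,.231,0])-o))/(n@d))[2]
for nm,rows in (('w1',dict(low=(216.5,),up=(227.75,),pt=(237.5,),upplate=(230,))),('w17',dict(low=(218.0,),up=(229.6,),pt=(225.0,)))):
    w=pickle.load(open(f'pics/{nm}.pkl','rb'));P=cloud(w);d=(P[...,:2]-np.array([0,.231]))@n[:2]/n[0]
    print(nm,'cam',-w['R'].T@w['t'])
    for k,(v,) in rows.items():
        r=int(round(v));print(k,v,'x',d[r,276:296].mean(),'z',P[r,276:296,2].mean(),'zplane',[round(pl(w,287,v,x),4) for x in (.614,.615,.616,.617,.618,.619,.620)])
    print('face rows',[ (r,round(d[r,276:296].mean(),4)) for r in range(205,262,2)])
"
```

```text
w1 cam [0.80949 0.22656 0.30006]
low 216.5 x 0.6166734025178733 z 0.06995373716776025 zplane [np.float64(0.0675), np.float64(0.0687), np.float64(0.0699), np.float64(0.0711), np.float64(0.0722), np.float64(0.0734), np.float64(0.0746)]
up 227.75 x 0.6166292404560861 z 0.0862354628236591 zplane [np.float64(0.083), np.float64(0.0841), np.float64(0.0852), np.float64(0.0863), np.float64(0.0874), np.float64(0.0885), np.float64(0.0897)]
pt 237.5 x 0.6177750650746358 z 0.10002765860791478 zplane [np.float64(0.0955), np.float64(0.0965), np.float64(0.0976), np.float64(0.0986), np.float64(0.0997), np.float64(0.1007), np.float64(0.1018)]
upplate 230 x 0.6155991918295692 z 0.0876993597787977 zplane [np.float64(0.086), np.float64(0.0871), np.float64(0.0881), np.float64(0.0892), np.float64(0.0903), np.float64(0.0914), np.float64(0.0925)]
face rows [(205, np.float64(0.6128)), (207, np.float64(0.6126)), (209, np.float64(0.6127)), (211, np.float64(0.6224)), (213, np.float64(0.6129)), (215, np.float64(0.6156)), (217, np.float64(0.6167)), (219, np.float64(0.6157)), (221, np.float64(0.6158)), (223, np.flo
[... 1251 characters left out ...]
211, np.float64(0.6125)), (213, np.float64(0.6127)), (215, np.float64(0.6125)), (217, np.float64(0.6166)), (219, np.float64(0.6162)), (221, np.float64(0.6156)), (223, np.float64(0.6156)), (225, np.float64(0.6179)), (227, np.float64(0.6157)), (229, np.float64(0.6167)), (231, np.float64(0.6158)), (233, np.float64(0.6153)), (235, np.float64(0.6128)), (237, np.float64(0.6125)), (239, np.float64(0.6127)), (241, np.float64(0.6126)), (243, np.float64(0.6128)), (245, np.float64(0.6127)), (247, np.float64(0.6126)), (249, np.float64(0.6128)), (251, np.float64(0.6223)), (253, np.float64(0.6128)), (255, np.float64(0.6127)), (257, np.float64(0.6126)), (259, np.float64(0.6128)), (261, np.float64(0.6128))]
```

The pointer shows between the bars. It reads about 3 mm above the window centre, against a ±6.25 mm window. I'll confirm from a lower angle to rule out parallax.

Emit:
step_arm --pt "0.1 0 0.04 0 0 0" --pt "0.18 0 0.07 0 0 0" --pt "0.18 0 0.07 0 0 0" --pt "0.18 0 0.07 0 0 0" --pt "0.18 0 0.07 0 0 0"

```text
clock: 20.2
tool_pos: [0.7008, 0.2372, 0.1317]
tool_rot: [0.975, -0.041, -0.216, -0.009]
wrist_force: [0.3, 0.3, 0.3]
opening: 1.0
```

```bash
python3 -c "
from h import *
w=grab_frame('wrist');save(w,'w18',(220,170,360,290),5.5);pickle.dump(w,open('pics/w18.pkl','wb'));s=state();print(s['tool_pos'],s['clock'],s['joints'],-w['R'].T@w['t'])
g=w['frame'].mean(2)
for c in (280,290): print(c,list(enumerate(g[:,c].astype(int)))[190:245])"
```

```text
[0.70081155 0.23724384 0.13148447] 20.25 [-0.43626699  1.22053696  0.6396521   0.6344318  -0.67196458  1.83080447
 -1.72707896] [0.84030362 0.22402695 0.26353718]
280 [(190, np.int64(118)), (191, np.int64(118)), (192, np.int64(118)), (193, np.int64(117)), (194, np.int64(118)), (195, np.int64(119)), (196, np.int64(119)), (197, np.int64(120)), (198, np.int64(120)), (199, np.int64(119)), (200, np.int64(119)), (201, np.int64(118)), (202, np.int64(118)), (203, np.int64(115)), (204, np.int64(112)), (205, np.int64(106)), (206, np.int64(103)), (207, np.int64(103)), (208, np.int64(102)), (209, np.int64(103)), (210, np.int64(104)), (211, np.int64(109)), (212, np.int64(119)), (213, np.int64(125)), (214, np.int64(127)), (215, np.int64(128)), (216, np.int64(127)), (217, np.int64(127)), (218, np.int64(127)), (219, np.int64(126)), (220, np.int64(127)), (221, np.int64(127)), (222, np.int64(127)), (223, np.int64(128)), (224, np.int64(129)), (225, np.int64(130)), (226, np.int64(129)), (227, np.int64(128)), (228, np.int64(124)), (229, np.int64(117)), (230, np.int64(108)), (231, np.int64(104)), (232, np
[... 792 characters left out ...]
3, np.int64(125)), (214, np.int64(127)), (215, np.int64(127)), (216, np.int64(128)), (217, np.int64(127)), (218, np.int64(128)), (219, np.int64(129)), (220, np.int64(129)), (221, np.int64(130)), (222, np.int64(130)), (223, np.int64(130)), (224, np.int64(130)), (225, np.int64(130)), (226, np.int64(129)), (227, np.int64(128)), (228, np.int64(125)), (229, np.int64(118)), (230, np.int64(108)), (231, np.int64(104)), (232, np.int64(103)), (233, np.int64(104)), (234, np.int64(104)), (235, np.int64(104)), (236, np.int64(103)), (237, np.int64(103)), (238, np.int64(103)), (239, np.int64(102)), (240, np.int64(101)), (241, np.int64(102)), (242, np.int64(102)), (243, np.int64(102)), (244, np.int64(102))]
```

View pics/w18.png

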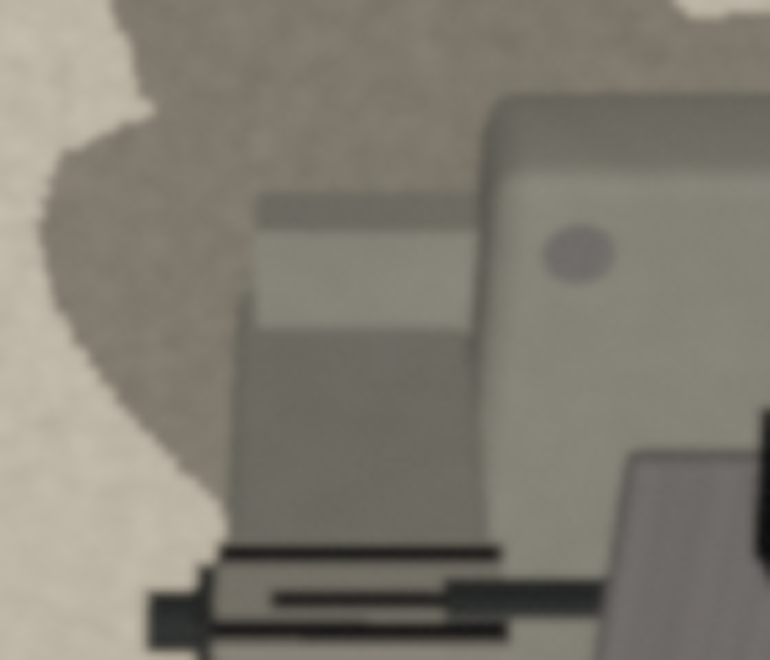

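```bash
python3 -c "
from h import *
n=np.array([np.cos(np.radians(-4.75)),np.sin(np.radians(-4.75)),0])
def pl(w,u,v,x):
    d=w['R'].T@(np.linalg.inv(w['camera_matrix'])@[u,v,1.]);o=-w['R'].T@w['t'];return (o+d*(n@(np.array([x,.231,0])-o))/(n@d))[2]
w=pickle.load(open('pics/w18.pkl','rb'));P=cloud(w);d=(P[...,:2]-np.array([0,.231]))@n[:2]/n[0]
g=w['frame'].mean(2)
print(g[264:300,278:298].mean(1).astype(int))
def dip(a,b):
    r=np.arange(a,b+1);q=np.clip(115-g[a:b+1,278:298].mean(1),0,None);return (r*q).sum()/q.sum()
R=[dip(267,273),dip(276,281),dip(282,287)];print(R)
for v in R:
    r=int(round(v));print(v,d[r,278:298].mean(),P[r,278:298,2].mean(),[round(pl(w,287,v,x),4) for x in (.616,.6167,.618,.619)])
"
```

```text
[103 103 103 102  93  63  33  52  84 103 108 108  99  75  44  43  74  94
  89  59  29  42  76 108 126 127 116 106 103 103 103 103 103 103 103 103]
[np.float64(270.10179237780636), np.float64(278.55980861244024), np.float64(284.2234110974683)]
270.10179237780636 0.6164826994051841 0.07013385496313032 [np.float64(0.0698), np.float64(0.0704), np.float64(0.0716), np.float64(0.0724)]
278.55980861244024 0.6179009904349257 0.08139735886425803 [np.float64(0.0794), np.float64(0.0799), np.float64(0.081), np.float64(0.0818)]
284.2234110974683 0.616761157055269 0.08584295732683535 [np.float64(0.0855), np.float64(0.086), np.float64(0.0871), np.float64(0.0879)]
```

```bash
python3 chk.py s19 side; python3 -c "
from h import *
f=grab_frame('top');save(f,'t19',(170,110,450,300),2.8)"
```

```text
[0.7009 0.2371 0.1311] clk 20.3 F [ 1.1178  1.0467 -0.8042] M [-0.055  -0.2659  0.0214] 1.0039226138059067
pan z 0.0864495573313009 323 [0.0845 0.0887]
```

View pics/s19.png

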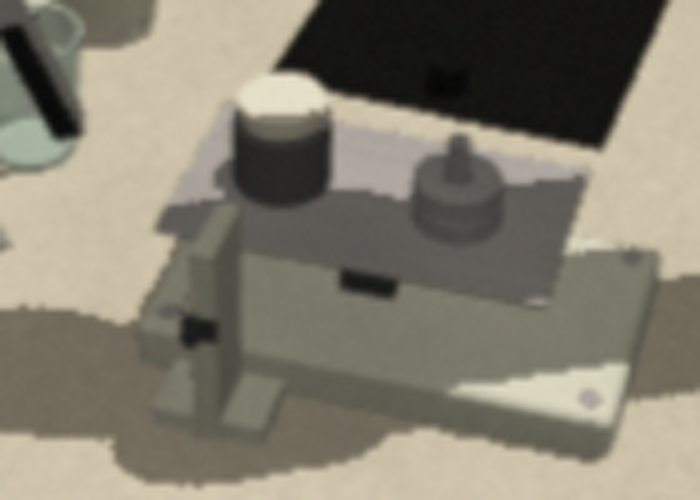

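View pics/t19.png

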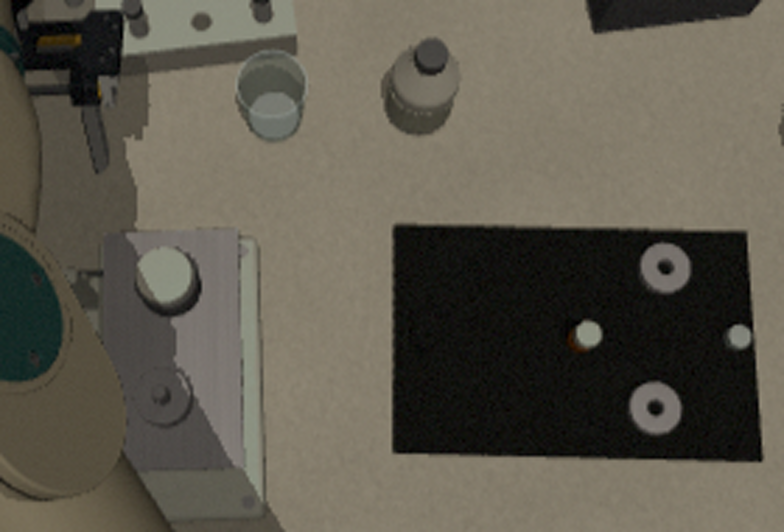

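The side view shows two rings stacked flat on the stem at about (458,200). In the top view the vial, collar and the two spare rings on the mat haven't moved, and the gripper is clear of everything. Handing in now.

```bash
python3 -c "
from h import *
print(close_job())"
```

```text
the job is handed in; nothing more can be done
None
```

I threaded two rings down the stem, where they lie flat in a pile on the pan. The pan's pointer rests inside the window, and I handed the job in at about 20 s of the 72 s allowed.

- **Pointer:** in the last two wrist views, from different heights, it lies between the bars. It sits about 3 mm above the window centre, against a half-height of 6.25 mm, so roughly 2 mm clear of the upper bar.
- **Pan travel:** it read 9.0 mm after the first ring and 18.6 mm after the second, far from the 65 mm bottom stop. A third ring would have pushed the pointer past the lower bar.
- **Forces:** the wrist force readings stayed within about 2.5 N while the rings were being placed. The highest in the whole job was 6.3 N, while gripping the first ring on the mat. During the first threading, friction on the stem pulled the pan down about 1 mm; I shifted the ring and the pan came back up.
- **Other things:** the two spare rings, vial and collar are where they started, and the index plate reads at the same height. The beaker and reagent bottle stand undisturbed in the last top view, and the stopper shows in the last side view. The tip box was out of the last pictures, so I did not recheck it.
- **Disagreement:** my first estimate put the window centre 23 mm below the pointer's start. With depth-corrected bar positions it is about 21.5 mm; the pointer is inside the window by either figure.

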